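Swap transit plugs for locked earthing studs

ROBOT

A 6-joint arm with a two-finger parallel gripper is mounted at the origin on the work surface. World frame = base frame: x ahead of the robot, y to its left, z up, the work surface at z = 0. Lengths are in m, angles in rad, forces in N, time in s.
With the tool pointing down it reaches from about 0.275 to 0.775 m from the base axis. Payload 14.6 kg.
Tool frame: the origin (TCP) lies at the centre of the arm's flange, where the gripper is bolted on; the fingertips stand 173 mm ahead of it and the grasp point (between the pads) lies 155 mm ahead of it; z points along the fingers, y is the direction in which the jaws open and shut (so a half turn about z gives the same grasp; the last joint's range is limited). The gripper opens to 85 mm and grips with 20 to 120 N. Pads are 22 mm wide; open, the fingers measure 114 mm over their backs; the gripper's body (76 mm by 85 mm) begins 54 mm behind the grasp point. The pads swing forward as they close: fully open they stand 13 mm farther back than shut.
Start: joints at [1.194, 0.263, -0.048, 1.259, 0, 1.415], TCP at [0.115, 0.512, 0.405] pointing down, gripper open.
Joint ranges: [-2.65, 2.65], [-0.89, 1.7], [-1.18, 1.37], [-2.13, 2.11], [-1.35, 1.29], [-3.14, 3.14]. Speed limits (rad/s): [1.89, 1.89, 2.57, 2.79, 3.14, 3.14].

INTERFACE

Orientations are given as a rotation vector (axis times angle).
In Python, from workcell import r, cams gives the robot as it stands. The module is installed in compiled form; this text tells all that it offers.
- The arm moves only by the shell command python3 -m inch 'ROWS'. ROWS is JSON, a list of rows, each a list of 3 entries, a list of its own where there are three numbers: the shift along the tool's x, y, z in cm, then the turn, a rotation vector about the tool's x, y, z in units of 8 degrees (1.0 is 8 degrees), then the opening, from -1 (shut) to 1 (fully open). A call has 1 to 5 rows; each row shifts and turns the commanded pose from where the row before left it, along the tool's axes as they then stand; what a row does not reach is not made up. A row lasts 1/8 s, in which the tool goes at most 62.5 mm and 10.7 degrees, less where a joint would pass 70% of its speed; a pose out of reach is approached as far as the arm can. A call with a gripper value outside its range is refused whole. The fingers move at their own pace and stop on an object; the grip force is fixed at half the most. Time passes only in rows, so rows that do not move let the fingers close. It gives the time, the measured TCP pose, the force and the opening at its end, in the units of the state.
- r.get_obs(): the state, without advancing time (a new reading comes with each control period).
- cams.read_camera(name): name is "side" or "top" or "wrist"; returns the picture (420x560x3 uint8, blue, green, red); there is no depth.
- cams.calibration(name): a dict with "camera_matrix" (3x3 intrinsics, pixels), "R" (3x3) and "t" (3): a world point X has camera coordinates R X + t. Camera axes: x right, y down, z forward; pixel columns grow to the right and rows downward; lengths in m; the calibration is good to about 2 mm. A picture is of the moment at which its call begins: read the wrist's pose just before it. calibration takes no time and is no camera call; for the wrist camera it gives the pose at the moment of the call.
- r.sign_off(): hands the job in, once; it reports no verdict.
The state is a dict: "time": time; "q": joint angles; "joint_vel": joint speeds; "joint_torque": joint torques, N m; "position": TCP position; "tool_rot": TCP orientation; "wrist_force": force on the tool from outside, world axes, zero at the start; "ft_torque": the same for the moment, N m; "gripper_width": finger opening in m.
Only numpy, scipy, OpenCV 4.12 (cv2) and the standard library are available. Lean on these libraries where they do the work, as an engineer would, in place of code of your own. Each camera call takes 0.05 s, during which the arm holds its last target. There are 200 camera calls.

TASK

Pull the white transit plugs out of the terminal posts and drop them in the carton; then push each earthing stud lying on the board, shank first and from the robot's side, through the eye of a post of its own until its square head is fully home. When all the studs are in, take the mallet and strike the sprung clamp pin of every filled post fully down with a brisk blow, never pushing a pin with the hand, and leave the pins of empty posts up. Finally stand the mallet back on the rubber mat, upright on its striking face, and leave the breaker and the tape undisturbed.

Things in the scene. Friction and masses are not known exactly. Their poses are not given: they have to be found in the camera images.
- bar: Earthing bar: fixed steel strip 62 x 260 x 12 mm with four brass posts, 0 to 3, at y = -96, -32, 32, 96 mm. Each is 30 mm (x) x 40 mm (y), top 70 mm above the bench, with a 16 mm round eye (mouth bevelled 2 mm) through it along x, axis 50 mm above the bench, and a clamp pin on top. Origin: underside centre, below the line of the pins. x: the way studs go in, away from the robot; z up
- mat: Black rubber mat, 200 (x) x 160 (y) x 4 mm, fixed on the bench left or right of the bar; the mallet's place. The wooden board (10 mm thick) with the studs lies on the other side. Origin: underside centre
- mallet: Mallet, 0.32 kg, standing on its striking face. Head 52 x 52 mm, 78 mm tall; face flat, 50 x 50 mm. Level wooden handle 22 mm wide, 24 mm high, along -x from 26 to 141 mm from the head's axis, mid-line 45 mm above the face. Balances about 10 mm from the head's axis. Origin: centre of the striking face; z up through the head
- stud0: Earthing stud on the wooden board beside the bar (three or four are present, all alike), 0.16 kg: square brass head 44 mm long, 20 x 20 mm, then a round copper shank, 10 mm thick, 66 mm long, rounded end. From 7 to 23 mm beyond the head it is waisted to 4 mm: home, the waist lies below the clamp pin; not home, the pin cannot go fully down. Origin: centre of the head; x along the shank, tip at +88 mm
- stud1: Earthing stud on the wooden board beside the bar (three or four are present, all alike), 0.16 kg: square brass head 44 mm long, 20 x 20 mm, then a round copper shank, 10 mm thick, 66 mm long, rounded end. From 7 to 23 mm beyond the head it is waisted to 4 mm: home, the waist lies below the clamp pin; not home, the pin cannot go fully down. Origin: centre of the head; x along the shank, tip at +88 mm
- stud2: Earthing stud on the wooden board beside the bar (three or four are present, all alike), 0.16 kg: square brass head 44 mm long, 20 x 20 mm, then a round copper shank, 10 mm thick, 66 mm long, rounded end. From 7 to 23 mm beyond the head it is waisted to 4 mm: home, the waist lies below the clamp pin; not home, the pin cannot go fully down. Origin: centre of the head; x along the shank, tip at +88 mm
- stud3: Earthing stud on the wooden board beside the bar (three or four are present, all alike), 0.16 kg: square brass head 44 mm long, 20 x 20 mm, then a round copper shank, 10 mm thick, 66 mm long, rounded end. From 7 to 23 mm beyond the head it is waisted to 4 mm: home, the waist lies below the clamp pin; not home, the pin cannot go fully down. Origin: centre of the head; x along the shank, tip at +88 mm
- tip0 (a point): Rounded end of stud 0's shank, 88 mm along x from the stud's origin
- tip1 (a point): Rounded end of stud 1's shank, 88 mm along x from the stud's origin
- tip2 (a point): Rounded end of stud 2's shank, 88 mm along x from the stud's origin
- tip3 (a point): Rounded end of stud 3's shank, 88 mm along x from the stud's origin
- exit0 (a point): Where a stud's tip lies when fully home in post 0: beyond the post, 66 mm along the bar's x from the eye's mouth (face towards the robot), 51 mm from the clamp pin's axis, 3 mm below the eye's axis. A steel ledge 12 mm wide with a sloping nose sticks out 45 mm from the post towards the robot, top 37 mm above the bench; a stud's head comes to rest on it
- exit1 (a point): Where a stud's tip lies when fully home in post 1: beyond the post, 66 mm along the bar's x from the eye's mouth (face towards the robot), 51 mm from the clamp pin's axis, 3 mm below the eye's axis. A steel ledge 12 mm wide with a sloping nose sticks out 45 mm from the post towards the robot, top 37 mm above the bench; a stud's head comes to rest on it
- exit2 (a point): Where a stud's tip lies when fully home in post 2: beyond the post, 66 mm along the bar's x from the eye's mouth (face towards the robot), 51 mm from the clamp pin's axis, 3 mm below the eye's axis. A steel ledge 12 mm wide with a sloping nose sticks out 45 mm from the post towards the robot, top 37 mm above the bench; a stud's head comes to rest on it
- exit3 (a point): Where a stud's tip lies when fully home in post 3: beyond the post, 66 mm along the bar's x from the eye's mouth (face towards the robot), 51 mm from the clamp pin's axis, 3 mm below the eye's axis. A steel ledge 12 mm wide with a sloping nose sticks out 45 mm from the post towards the robot, top 37 mm above the bench; a stud's head comes to rest on it
- clamp0 (a joint): Sprung clamp pin on post 0, midway across its top: steel pin with a round cap, 22 mm diameter. 0: fully up (cap's top 88 mm above the bench); grows as driven down; 0.012 m: fully down, cap against the post (cap's top 76 mm). Takes 5 N to start, 7.5 N to drive fully down; friction keeps it where it is driven to
- clamp1 (a joint): Sprung clamp pin on post 1, midway across its top: steel pin with a round cap, 22 mm diameter. 0: fully up (cap's top 88 mm above the bench); grows as driven down; 0.012 m: fully down, cap against the post (cap's top 76 mm). Takes 5 N to start, 7.5 N to drive fully down; friction keeps it where it is driven to
- clamp2 (a joint): Sprung clamp pin on post 2, midway across its top: steel pin with a round cap, 22 mm diameter. 0: fully up (cap's top 88 mm above the bench); grows as driven down; 0.012 m: fully down, cap against the post (cap's top 76 mm). Takes 5 N to start, 7.5 N to drive fully down; friction keeps it where it is driven to
- clamp3 (a joint): Sprung clamp pin on post 3, midway across its top: steel pin with a round cap, 22 mm diameter. 0: fully up (cap's top 88 mm above the bench); grows as driven down; 0.012 m: fully down, cap against the post (cap's top 76 mm). Takes 5 N to start, 7.5 N to drive fully down; friction keeps it where it is driven to
- carton: Open cardboard tray fixed to the bench between robot and bar, 120 (x) x 140 (y) x 35 mm, walls 3 mm. Origin: underside centre
- plug0: White plastic transit plug sitting in post 0 at the start, on its ledge (one or both are present), 40 g: square head 44 mm long, 20 x 20 mm, then a round shank, 10 mm diameter, 44 mm long. The eye holds it only by its weight: it pulls straight out towards the robot. Origin: centre of the head; x along the shank, tip at +66 mm
- plug1: White plastic transit plug sitting in post 2 at the start, on its ledge (one or both are present), 40 g: square head 44 mm long, 20 x 20 mm, then a round shank, 10 mm diameter, 44 mm long. The eye holds it only by its weight: it pulls straight out towards the robot. Origin: centre of the head; x along the shank, tip at +66 mm
- breaker: Bystander: white circuit breaker, 36 x 70 x 69 mm. Origin: underside centre
- tape: Bystander: roll of black tape lying flat, 90 mm across, 20 mm high. Origin: underside centre
Things that resemble listed ones, but are neither listed nor needed, are in the scene too. Several things have the shape of the carton; the one meant has the colours described above.

How it is judged:
On the way, in this order (a step that is already met when the one before it is completed fails the run):
1. the plugs present are in the carton, every stud present is through an eye and home, and all clamp pins are still up (x of plug0 in the frame of carton between -0.058 and 0.058 m and y of plug0 in the frame of carton between -0.068 and 0.068 m and z of each of plug0, plug1 in the frame of carton below 0.034 m and x of plug1 in the frame of carton between -0.058 and 0.058 m and y of plug1 in the frame of carton between -0.068 and 0.068 m and (distance between tip0 and exit0 below 0.007 m or distance between tip0 and exit1 below 0.007 m or distance between tip0 and exit2 below 0.007 m or distance between tip0 and exit3 below 0.007 m) and (distance between tip1 and exit0 below 0.007 m or distance between tip1 and exit1 below 0.007 m or distance between tip1 and exit2 below 0.007 m or distance between tip1 and exit3 below 0.007 m) and (distance between tip2 and exit0 below 0.007 m or distance between tip2 and exit1 below 0.007 m or distance between tip2 and exit2 below 0.007 m or distance between tip2 and exit3 below 0.007 m) and (distance between tip3 and exit0 below 0.007 m or distance between tip3 and exit1 below 0.007 m or distance between tip3 and exit2 below 0.007 m or distance between tip3 and exit3 below 0.007 m) and value of joint each of clamp0, clamp1, clamp2, clamp3 below 0.003 m), for 0.2 s.
2. a clamp pin is struck with the mallet, moving down faster than 30 mm/s (contact force between mallet and bar above 0.5 N and velocity of joint any of clamp0, clamp1, clamp2, clamp3 above 0.03 m/s).
3. the clamp pin of every filled post is fully down and those of empty posts are up (((value of joint clamp0 above 0.011 m and distance between any of tip0, tip1, tip2, tip3 and exit0 below 0.007 m) or (value of joint clamp0 below 0.003 m and not (distance between tip0 and exit0 below 0.007 m) and not (distance between tip1 and exit0 below 0.007 m) and not (distance between tip2 and exit0 below 0.007 m) and not (distance between tip3 and exit0 below 0.007 m))) and ((value of joint clamp1 above 0.011 m and distance between any of tip0, tip1, tip2, tip3 and exit1 below 0.007 m) or (value of joint clamp1 below 0.003 m and not (distance between tip0 and exit1 below 0.007 m) and not (distance between tip1 and exit1 below 0.007 m) and not (distance between tip2 and exit1 below 0.007 m) and not (distance between tip3 and exit1 below 0.007 m))) and ((value of joint clamp2 above 0.011 m and distance between any of tip0, tip1, tip2, tip3 and exit2 below 0.007 m) or (value of joint clamp2 below 0.003 m and not (distance between tip0 and exit2 below 0.007 m) and not (distance between tip1 and exit2 below 0.007 m) and not (distance between tip2 and exit2 below 0.007 m) and not (distance between tip3 and exit2 below 0.007 m))) and ((value of joint clamp3 above 0.011 m and distance between any of tip0, tip1, tip2, tip3 and exit3 below 0.007 m) or (value of joint clamp3 below 0.003 m and not (distance between tip0 and exit3 below 0.007 m) and not (distance between tip1 and exit3 below 0.007 m) and not (distance between tip2 and exit3 below 0.007 m) and not (distance between tip3 and exit3 below 0.007 m))) and (distance between tip0 and exit0 below 0.007 m or distance between tip0 and exit1 below 0.007 m or distance between tip0 and exit2 below 0.007 m or distance between tip0 and exit3 below 0.007 m) and (distance between tip1 and exit0 below 0.007 m or distance between tip1 and exit1 below 0.007 m or distance between tip1 and exit2 below 0.007 m or distance between tip1 and exit3 below 0.007 m) and (distance between tip2 and exit0 below 0.007 m or distance between tip2 and exit1 below 0.007 m or distance between tip2 and exit2 below 0.007 m or distance between tip2 and exit3 below 0.007 m) and (distance between tip3 and exit0 below 0.007 m or distance between tip3 and exit1 below 0.007 m or distance between tip3 and exit2 below 0.007 m or distance between tip3 and exit3 below 0.007 m)), for 0.2 s.
At the end, for the whole second after the job is handed in: Plugs in the carton. Each stud present: tip within 7 mm of an exit point. Clamp pins of filled posts at least 11 mm down, of empty posts under 3 mm. Mallet still and upright (0.1 rad) on its face, centre of its head on the mat (all of step 3 and x of plug0 in the frame of carton between -0.058 and 0.058 m and y of plug0 in the frame of carton between -0.068 and 0.068 m and z of each of plug0, plug1 in the frame of carton below 0.034 m and x of plug1 in the frame of carton between -0.058 and 0.058 m and y of plug1 in the frame of carton between -0.068 and 0.068 m and x of mallet in the frame of mat between -0.09 and 0.09 m and y of mallet in the frame of mat between -0.07 and 0.07 m and z of mallet in the frame of mat below 0.012 m and angle between mallet's own z axis and vertical below 0.1 rad and linear speed of mallet below 0.02 m/s); the robot touches nothing.
It fails at once if the breaker is moved more than 30 mm (distance of breaker from where it was at the start of the episode above 0.03 m).
It fails at once if the tape is moved more than 30 mm (distance of tape from where it was at the start of the episode above 0.03 m).
It fails at once if the robot's hand pushes a clamp pin (contact force between any of the fingers, the arm and clamp0 above 1 N or contact force between any of the fingers, the arm and clamp1 above 1 N or contact force between any of the fingers, the arm and clamp2 above 1 N or contact force between any of the fingers, the arm and clamp3 above 1 N).
Of stud0, stud1, stud2, stud3 only 3 to 4 are there at a start; the rules pass over those that are not, and their reading is None.
Of plug0, plug1 only 1 to 2 are there at a start; the rules pass over those that are not, and their reading is None.
At some moment in a run one of mallet may be knocked a few centimetres aside while the robot is not near it.
Once in a run the grip may slacken for a moment while it holds something.
It also fails if it takes over 208 s, if anything falls off the work surface, if the arm or the gripper's body presses on something with over 40 N, if the wrist force passes 120 N, or if a joint passes its speed limit or range.

## Working session

There is one attempt and no reset: what is moved stays moved. The work goes in short steps, Python scripts to look and compute and a shell command to move; the robot and the scene stay as the last step left them, time stands still between calls to the robot, and variables do not carry over. Pictures are saved under pics/ and viewed, about 12 in all and at most 16, crops included, and the job is handed in when it is done.

```bash
mkdir -p pics; ls; python3 - <<'E'
from workcell import r,cams
import cv2,numpy as np
o=r.get_obs(); print(o)
for n in("top","side"):
    im=cams.read_camera(n); cv2.imwrite(f"pics/{n}0.png",im)
    c=cams.calibration(n);print(n,c)
E
```

```text
pics
{'time': 0.0, 'q': array([ 1.19368644e+00,  2.63508291e-01, -4.88917947e-02,  1.25938629e+00,
        1.98780471e-05,  1.41550461e+00]), 'joint_vel': array([-2.17677740e-04,  1.83415960e-03, -2.60333591e-04,  6.64599165e-05,
       -9.95040597e-04, -6.95036214e-04]), 'joint_torque': array([ 5.11130507e-03, -6.37628102e+01,  3.84548950e+01,  1.43710550e-02,
        1.98308448e-04, -1.94257751e-05]), 'position': array([0.11547127, 0.51206338, 0.40424916]), 'tool_rot': array([-3.47686294e-01, -3.12201210e+00,  1.49203705e-03]), 'wrist_force': array([0.47213537, 0.71127273, 0.74330422]), 'ft_torque': array([ 0.01196597, -0.00142872, -0.03017717]), 'gripper_width': 0.08493571674412921}
top {'camera_matrix': array([[531.19921324,   0.        , 270.14321463],
       [  0.        , 531.19921324, 213.85183482],
       [  0.        ,   0.        ,   1.        ]]), 'R': array([[-0.01377692, -0.99985673,  0.00983412],
       [-0.98844979,  0.01213397, -0.15106214],
       [ 0.15092117, -0.0118017 , -0.98847535]]), 't': array([-6.25858898e-05,  5.24275948e-01,  1.13550371e+00])}
side {'camera_matrix': array([[485.02695013,   0.        , 269.49818282],
       [  0.        , 485.02695013, 203.41418536],
       [  0.        ,   0.        ,   1.        ]]), 'R': array([[ 0.90461977, -0.42620548,  0.00345951],
       [-0.30439266, -0.65171139, -0.69470669],
       [ 0.2983424 ,  0.62739235, -0.71928482]]), 't': array([-0.46641828,  0.22332427,  1.20062486])}
```

View pics/top0.png

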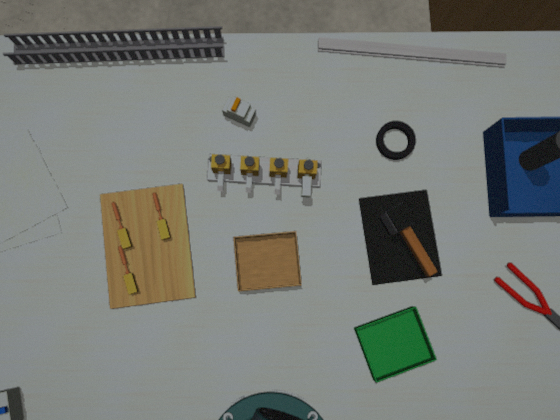

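View pics/side0.png

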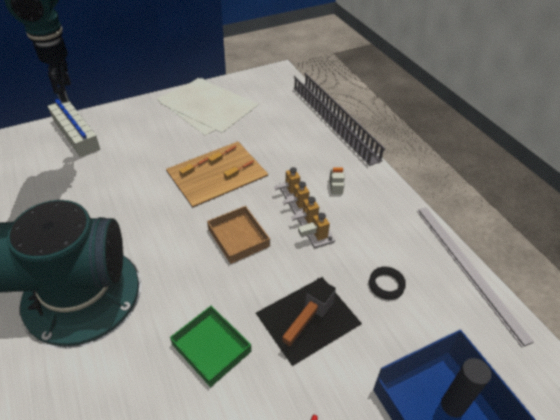

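Three studs are on the board (heads near pixels (124,238), (163,229) and (131,283) in the top view). One plug is in the right-most post (308,185), which is post 0. The mallet is on the mat at about (390,222) and the brown carton is at (268,262).

```bash
cat > h.py <<'E'
from workcell import r,cams
import cv2,numpy as np
from scipy.spatial.transform import Rotation as Ro
def ray(c,uv,z):
    K,R,t=c["camera_matrix"],np.array(c["R"]),np.array(c["t"])
    C=-R.T@t; d=R.T@np.linalg.inv(K)@np.array([uv[0],uv[1],1.]); return C+d*(z-C[2])/d[2]
def proj(c,X):
    p=c["camera_matrix"]@(np.array(c["R"])@np.array(X)+c["t"]); return p[:2]/p[2]
def snap(n,f):
    c=cams.calibration(n); im=cams.read_camera(n); cv2.imwrite(f"pics/{f}.png",im); np.savez(f"pics/{f}.npz",**c); return im,c
def load(f): return cv2.imread(f"pics/{f}.png"),dict(np.load(f"pics/{f}.npz"))
def blobs(im,lo,hi,amin=15):
    m=cv2.inRange(cv2.cvtColor(im,cv2.COLOR_BGR2HSV),lo,hi)
    n,_,s,c=cv2.connectedComponentsWithStats(m)
    return [(c[i].round(1),s[i]) for i in range(1,n) if s[i,4]>=amin]
def go(x,y,z,yaw=None):
    """tool-axes shift (cm) and turn (8 deg) to put the GRASP point (155 mm ahead) at x,y,z, tool down, jaw axis y_tool at world angle yaw (deg, mod 180)"""
    o=r.get_obs(); R=Ro.from_rotvec(o["tool_rot"]); M=R.as_matrix()
    cur=np.degrees(np.arctan2(M[1,1],M[0,1]))
    if yaw is None: yaw=cur
    d=(yaw-cur+90)%180-90; a=np.radians(cur+d)
    Y=np.array([np.cos(a),np.sin(a),0]); Z=np.array([0,0,-1.]); T=np.c_[np.cross(Y,Z),Y,Z]
    rv=(R.inv()*Ro.from_matrix(T)).as_rotvec(degrees=True)/8
    p=np.array([x,y,z+.155])-o["position"]
    print("now",o["position"].round(4),"jaw",cur.round(2),"tilt",np.degrees(np.arccos(-M[2,2])).round(2),"t",round(o["time"],1),"w",round(o["gripper_width"],4),"F",o["wrist_force"].round(1))
    print("shift_before_turn",(M.T@p*100).round(2),"turn",rv.round(3),"| shift_after_turn",(T.T@p*100).round(2),"q6",round(o["q"][5],2))
E
python3 - <<'E'
from h import *
im=cv2.imread("pics/top0.png");c=cams.calibration("top")
P=lambda u,z:ray(c,u,z).round(4)[:2]
print("yellow",[(b[0],b[1][4],P(b[0],.02),P(b[0],.07)) for b in blobs(im,(18,120,80),(32,255,255))])
for n,u,z in[("cap0",(308,165),.088),("cap3",(221,160),.088),("mallet",(390,222),.08),("hend",(432,272),.05),("carton",(268,262),.02),("mat",(400,237),.0)]:print(n,P(u,z))
w=cams.calibration("wrist");o=r.get_obs();T=Ro.from_rotvec(o["tool_rot"]).as_matrix()
C=-w["R"].T@w["t"];print("wristcam in tool",T.T@(C-o["position"]),"\n",T.T@w["R"].T,w["camera_matrix"])
go(.55,.05,.3,90)
E
```

```text
yellow [(array([235.5, 103.5]), np.int32(53), array([0.7875, 0.0698]), array([0.7689, 0.0671])), (array([220.6, 162.8]), np.int32(171), array([0.6465, 0.1043]), array([0.6338, 0.1002])), (array([249.8, 164.2]), np.int32(164), array([0.6424, 0.0377]), array([0.6299, 0.0364])), (array([278.1, 165.8]), np.int32(162), array([ 0.638 , -0.0268]), array([ 0.6256, -0.0254])), (array([306.9, 167.5]), np.int32(170), array([ 0.6332, -0.0925]), array([ 0.6211, -0.0883])), (array([142.8, 248.3]), np.int32(6935), array([0.4533, 0.277 ]), array([0.4488, 0.2656])), (array([183.5, 241.9]), np.int32(16), array([0.4664, 0.1868]), array([0.4613, 0.1792]))]
cap0 [ 0.6222 -0.0893]
cap3 [0.6354 0.0978]
mallet [ 0.4974 -0.2622]
hend [ 0.3911 -0.3552]
carton [ 0.4192 -0.0009]
mat [ 0.4733 -0.3025]
wristcam in tool [ 8.15996724e-02 -8.60093548e-05  3.07940774e-02] 
 [[-4.79918793e-04 -9.47810594e-01 -3.18833575e-01]
 [ 9.99999865e-01 -3.91301181e-04 -3.41994481e-04]
 [ 1.99386038e-04 -3.18833696e-01  9.47810653e-01]] [[378.50376813   0.         278.73282935]
 [  0.         378.50376813 212.906078  ]
 [  0.           0.           1.        ]]
now [0.1155 0.5121 0.4043] jaw 77.29 tilt 0.05 t 0.1 w 0.0856 F [0.6 0.  0.4]
shift_before_turn [-52.55 -35.52  -5.04] turn [-7.000e-03 -1.000e-03 -1.589e+00] | shift_after_turn [-43.45 -46.21  -5.07] q6 1.42
```

```bash
python3 - <<'E'
from h import *
go(.42,.25,.25,86.2)
E
```

```text
now [0.1155 0.5121 0.4043] jaw 77.29 tilt 0.05 t 0.1 w 0.0856 F [0.6 0.  0.4]
shift_before_turn [-35.47 -18.86  -0.06] turn [-7.000e-03 -1.000e-03 -1.114e+00] | shift_after_turn [-32.12 -24.13  -0.07] q6 1.42
```

```bash
python3 -m inch '[[[0,0,0],[0,0,-1.114],1],[[-5,-3.8,0],[0,0,0],1],[[-5,-3.8,0],[0,0,0],1],[[-5,-3.8,0],[0,0,0],1],[[-5,-3.8,0],[0,0,0],1]]'; python3 -m inch '[[[-5,-3.8,0],[0,0,0],1],[[-5,-3.8,0],[0,0,0],1],[[-2.1,-1.3,0],[0,0,0],1],[[0,0,0],[0,0,0],1]]'; python3 - <<'E'
from h import *
go(.42,.25,.25,86.2)
snap("wrist","w1")
E
```

```text
time: 0.72
position: [0.3052, 0.3465, 0.4046]
tool_rot: [-0.104, -3.14, 0.0]
wrist_force: [0.6, 1.0, -0.1]
gripper_width: 0.0851
time: 1.23
position: [0.4196, 0.2506, 0.4042]
tool_rot: [-0.108, -3.139, 0.001]
wrist_force: [-0.4, 0.5, 0.7]
gripper_width: 0.0856
now [0.4196 0.2506 0.4042] jaw 86.05 tilt 0.05 t 1.2 w 0.0856 F [-0.4  0.5  0.7]
shift_before_turn [-0.04 -0.05 -0.08] turn [-0.003 -0.005 -0.019] | shift_after_turn [-0.04 -0.05 -0.08] q6 0.44
```

View pics/w1.png

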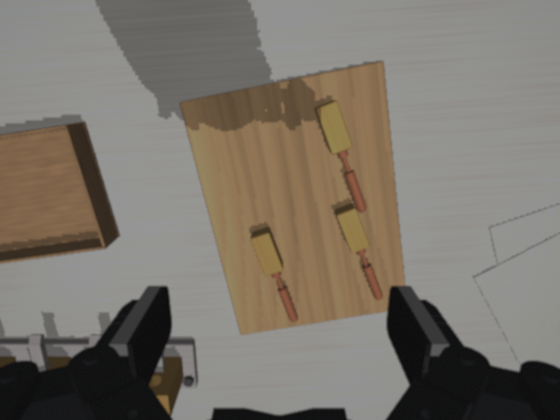

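The wrist view shows three studs with their heads at about (334,127), (352,230) and (266,250), shanks pointing away from the robot. I'll segment them next.

```bash
python3 - <<'E'
from h import *
im,c=load("w1");hsv=cv2.cvtColor(im,cv2.COLOR_BGR2HSV)
for p in[(334,127),(352,230),(266,250),(355,190),(300,180)]:print(p,hsv[p[1],p[0]])
red=blobs(im,(0,120,60),(12,255,255),80);print([(b[0],b[1][4]) for b in red])
m=cv2.inRange(hsv,(20,120,110),(32,255,255))
cs,_=cv2.findContours(m,cv2.RETR_EXTERNAL,cv2.CHAIN_APPROX_NONE)
mr=cv2.inRange(hsv,(0,120,50),(12,255,255));cr,_=cv2.findContours(mr,cv2.RETR_EXTERNAL,cv2.CHAIN_APPROX_NONE)
for k in cs:
    if 300<cv2.contourArea(k)<3000:
        w=np.array([ray(c,p[0],.03)[:2]*1000 for p in k],np.float32);print("head",cv2.minAreaRect(k)[0],[np.round(v,1) for v in cv2.minAreaRect(w)])
for k in cr:
    if 100<cv2.contourArea(k)<2000:
        w=np.array([ray(c,p[0],.02)[:2]*1000 for p in k],np.float32);print("shank",[np.round(v,1) for v in cv2.minAreaRect(w)])
E
```

```text
(334, 127) [ 22 123 147]
(352, 230) [ 21 124 146]
(266, 250) [ 20 129 146]
(355, 190) [  9 135 140]
(300, 180) [ 16 104 140]
[(array([352.8, 184. ]), np.int32(511)), (array([370.6, 276.7]), np.int32(382)), (array([285.7, 298.5]), np.int32(359))]
head (353.1034851074219, 230.25863647460938) [array([476.3, 318.7]), array([41.7, 18.3]), np.float64(19.1)]
head (334.0, 127.50001525878906) [array([377.1, 302.6]), array([42.5, 18.6]), np.float64(16.7)]
shank [array([551.8, 248. ]), array([61.4,  8.8]), np.float64(15.4)]
shank [array([531.5, 337.8]), array([61.2,  8.8]), np.float64(19.3)]
shank [array([430.4, 319.9]), array([63.3,  9.2]), np.float64(17.7)]
```

```bash
python3 - <<'E'
from h import *
go(.56,.005,.25,86.2)
E
```

```text
now [0.4187 0.2512 0.4043] jaw 86.12 tilt 0.05 t 1.3 w 0.0854 F [-0.6  0.2  0.7]
shift_before_turn [-15.76 -23.61  -0.07] turn [-0.002 -0.006 -0.01 ] | shift_after_turn [-15.73 -23.63  -0.07] q6 0.44
```

```bash
python3 -m inch '[[[-3.2,-4.7,0],[0,0,0],1],[[-3.2,-4.7,0],[0,0,0],1],[[-3.2,-4.7,0],[0,0,0],1],[[-3.2,-4.7,0],[0,0,0],1],[[-3,-4.8,0],[0,0,0],1]]'; python3 -m inch '[[[0,0,0],[0,0,0],1],[[0,0,0],[0,0,0],1]]'; python3 - <<'E'
from h import *
go(.56,.005,.25,86.2)
snap("wrist","w2")
E
```

```text
time: 1.9
position: [0.5608, 0.0053, 0.4048]
tool_rot: [0.102, 3.14, 0.0]
wrist_force: [0.9, 1.2, -0.7]
gripper_width: 0.0853
time: 2.15
position: [0.5601, 0.0067, 0.4046]
tool_rot: [-0.103, -3.139, -0.001]
wrist_force: [-0.1, -0.4, -0.7]
gripper_width: 0.0855
now [0.5601 0.0067 0.4046] jaw 86.25 tilt 0.04 t 2.1 w 0.0855 F [-0.1 -0.4 -0.7]
shift_before_turn [-0.   -0.17 -0.04] turn [ 0.002 -0.004  0.006] | shift_after_turn [-0.   -0.17 -0.04] q6 -0.07
```

View pics/w2.png

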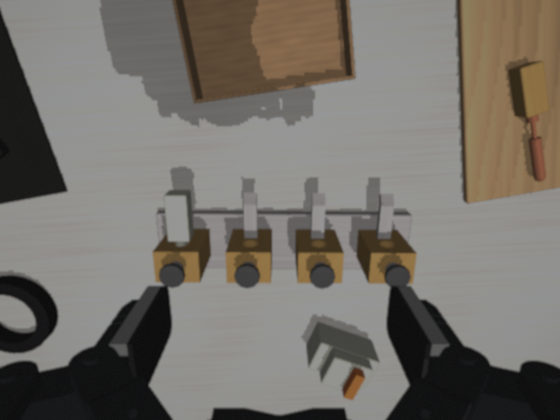

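Post 0, with the plug, is on the left: its plug head is at (178,215). The caps are near (172,274), (247,275), (322,275) and (397,275).

```bash
python3 - <<'E'
from h import *
im,c=load("w2");g=cv2.cvtColor(im,cv2.COLOR_BGR2GRAY);hsv=cv2.cvtColor(im,cv2.COLOR_BGR2HSV)
P=[]
for u in(172,247,322,397):
    sub=im[260:290,u-16:u+17];gs=cv2.inRange(sub,(0,0,0),(75,75,75))
    n,_,s,ce=cv2.connectedComponentsWithStats(gs);i=1+np.argmax(s[1:,4]);ct=ce[i]+[u-16,260]
    w=ray(c,ct,.087);P.append(w[:2]);print(ct.round(1),s[i],(w[:2]*1000).round(1))
P=np.array(P);y=np.array([-96,-32,32,96])/1000
A=np.polyfit(y,P,1);print("dir",A[0].round(4),"len",np.linalg.norm(A[0]),"yaw",np.degrees(np.arctan2(-A[0][0],A[0][1])),"origin",A[1].round(4));print((P-np.outer(y,A[0])-A[1]).round(4))
# brass post edges
m=cv2.inRange(hsv,(15,130,40),(30,255,255));cs,_=cv2.findContours(m,cv2.RETR_EXTERNAL,cv2.CHAIN_APPROX_NONE)
for k in cs:
    x,yy,w,h=cv2.boundingRect(k)
    if 200<yy<300 and cv2.contourArea(k)>200:print("post",x,yy,w,h)
# plug + ledges
for row in(205,215,225,235):
    l=g[row,150:420].astype(int);e=np.where(np.abs(np.diff(l))>25)[0]+150;print(row,e)
print(g[185:250:3,178],"row from 185")
E
```

```text
[171.1 274.9] [  0   2  29  28 526] [623.9 -88.9]
[246.8 274.2] [  4   2  24  25 455] [627.5 -25. ]
[321.6 274.6] [  4   2  24  25 453] [632.   38.1]
[396.7 276.4] [  4   3  27  27 545] [637.9 101.5]
dir [0.0725 0.9911] len 0.9937759732118594 yaw -4.18532189952668 origin [0.6303 0.0064]
[[ 0.0006 -0.0002]
 [-0.0005  0.0003]
 [-0.0006 -0.0001]
 [ 0.0006 -0.0001]]
post 363 232 52 50
post 298 231 44 51
post 227 231 43 50
post 155 231 53 50
205 [186 380]
215 [186 187 311 379]
225 [187 188 311 378]
235 [166 188 189 208 209 270 271 335 336]
[106 104  72  83 147 150 149 149 150 149 149 150 150 149 150 149 150 150
 150 113 100  52] row from 185
```

```bash
python3 - <<'E'
from h import *
im,c=load("w2")
print(proj(c,(.5864,-.0866,.057)),proj(c,(.6083,-.0882,.057)),proj(c,(.5645,-.0850,.057)))
go(.5864,-.0866,.11,85.85)
E
```

```text
[176.20817097 221.12796628] [178.12668502 243.88901612] [174.2083328  197.40209564]
now [0.5599 0.007  0.4047] jaw 86.29 tilt 0.03 t 2.2 w 0.085 F [-0.9  1.5  0.6]
shift_before_turn [-3.26 -9.18 13.97] turn [ 0.002 -0.003  0.055] | shift_after_turn [-3.32 -9.15 13.97] q6 -0.07
```

```bash
python3 -m inch '[[[-0.8,-2.3,3.5],[0,0,0.055],0.2],[[-0.8,-2.3,3.5],[0,0,0],0.2],[[-0.8,-2.3,3.5],[0,0,0],0.2],[[-0.9,-2.3,3.4],[0,0,0],0.2],[[0,0,0],[0,0,0],0.2]]'; python3 -m inch '[[[0,0,3],[0,0,0],0.2],[[0,0,2.8],[0,0,0],0.2],[[0,0,0],[0,0,0],0.2]]';python3 - <<'E'
from h import *
go(.5864,-.0866,.052,85.85)
E
```

```text
time: 2.82
position: [0.5861, -0.0878, 0.2639]
tool_rot: [-0.116, -3.136, -0.001]
wrist_force: [0.3, 0.6, 0.6]
gripper_width: 0.051
time: 3.2
position: [0.5862, -0.0868, 0.2077]
tool_rot: [-0.113, -3.138, -0.001]
wrist_force: [0.5, 0.4, 0.8]
gripper_width: 0.0512
now [ 0.5862 -0.0868  0.2077] jaw 85.86 tilt 0.11 t 3.2 w 0.0512 F [0.5 0.4 0.8]
shift_before_turn [-0.02  0.02  0.07] turn [ 0.004 -0.013  0.001] | shift_after_turn [-0.02  0.02  0.07] q6 -0.21
```

Close, pull back 6 cm straight out, and check.

```bash
python3 -m inch '[[[0,0,0],[0,0,0],-1],[[0,0,0],[0,0,0],-1],[[0,0,0],[0,0,0],-1],[[0,0,0],[0,0,0],-1],[[0,0,0],[0,0,0],-1]]'; python3 -m inch '[[[0,0,-0.2],[0,0,0],-1],[[2.5,0,0],[0,0,0],-1],[[2.5,0,0],[0,0,0],-1],[[2,0,0],[0,0,0],-1],[[0,0,-3],[0,0,0],-1]]';python3 - <<'E'
from h import *
go(.397,-.003,.09,94.3)
E
```

```text
time: 3.82
position: [0.5872, -0.0882, 0.2095]
tool_rot: [0.115, 3.137, 0.0]
wrist_force: [-1.6, 3.8, 9.2]
gripper_width: 0.0188
time: 4.45
position: [0.5152, -0.0829, 0.2393]
tool_rot: [-0.117, -3.136, -0.001]
wrist_force: [-0.1, 0.5, -0.1]
gripper_width: 0.0186
now [ 0.5152 -0.0829  0.2393] jaw 85.74 tilt 0.21 t 4.5 w 0.0186 F [-0.1  0.5 -0.1]
shift_before_turn [12.38  7.1  -0.52] turn [ 0.007 -0.025 -1.07 ] | shift_after_turn [11.19  8.86 -0.57] q6 -0.24
```

```bash
python3 -m inch '[[[0,0,0],[0,0,-1.07],-1],[[3.7,3,0],[0,0,0],-1],[[3.7,3,0],[0,0,0],-1],[[3.8,2.9,0],[0,0,0],-1],[[0,0,0],[0,0,0],-1]]'; python3 -m inch '[[[0,0,3],[0,0,0],-1],[[0,0,3],[0,0,0],-1],[[0,0,0],[0,0,0],-1]]'; python3 - <<'E'
from h import *
go(.397,-.003,.03,94.3)
snap("wrist","w3")
E
```

```text
time: 5.08
position: [0.3961, -0.0016, 0.2402]
tool_rot: [0.121, -3.138, -0.0]
wrist_force: [0.2, -0.6, -0.3]
gripper_width: 0.019
time: 5.45
position: [0.3987, -0.0032, 0.179]
tool_rot: [0.118, -3.137, -0.001]
wrist_force: [0.4, -0.4, 0.6]
gripper_width: 0.0187
now [ 0.3987 -0.0032  0.179 ] jaw 94.31 tilt 0.11 t 5.5 w 0.0187 F [ 0.4 -0.4  0.6]
shift_before_turn [ 0.17  0.03 -0.6 ] turn [ 0.003 -0.014  0.001] | shift_after_turn [ 0.17  0.03 -0.6 ] q6 -0.29
```

View pics/w3.png

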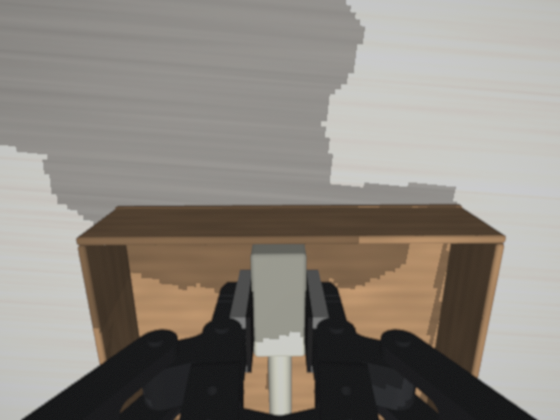

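The plug is held within the carton walls. I'll release it and move to the first stud, the one nearest the bar.

```bash
python3 -m inch '[[[0,0,0],[0,0,0],0.2],[[0,0,0],[0,0,0],0.2],[[0,0,0],[0,0,0],0.2],[[0,0,-5],[0,0,0],0.2],[[0,0,-6],[0,0,0],0.2]]'; python3 - <<'E'
from h import *
go(.497,.233,.1,105.4)
E
```

```text
time: 6.12
position: [0.3981, -0.0029, 0.2909]
tool_rot: [0.118, -3.138, -0.001]
wrist_force: [1.4, -0.5, -0.6]
gripper_width: 0.0513
now [ 0.3981 -0.0029  0.2909] jaw 94.32 tilt 0.1 t 6.1 w 0.0513 F [ 1.4 -0.5 -0.6]
shift_before_turn [-11.65  22.78   3.58] turn [ 0.005 -0.012 -1.385] | shift_after_turn [-15.8   20.12   3.59] q6 -0.29
```

```bash
python3 -m inch '[[[0,0,0],[0,0,-0.7],0.2],[[0,0,0],[0,0,-0.685],0.2],[[-3.2,4,0],[0,0,0],0.2],[[-3.2,4,0],[0,0,0],0.2],[[-3.2,4,0],[0,0,0],0.2]]'; python3 -m inch '[[[-3.2,4,1],[0,0,0],0.2],[[-3,4.1,2],[0,0,0],0.2],[[0,0,0],[0,0,0],0.2]]'; python3 - <<'E'
from h import *
go(.497,.233,.031,105.4)
im,c=snap("wrist","w4")
hsv=cv2.cvtColor(im,cv2.COLOR_BGR2HSV)
m=cv2.inRange(hsv,(18,110,60),(32,255,255));m[:,:150]=0
cs,_=cv2.findContours(m,cv2.RETR_EXTERNAL,cv2.CHAIN_APPROX_NONE)
for k in cs:
    if cv2.contourArea(k)>400:
        w=np.array([ray(c,p[0],.03)[:2]*1000 for p in k],np.float32);print(cv2.boundingRect(k),[np.round(v,1) for v in cv2.minAreaRect(w)])
print(proj(c,(.497,.233,.03)))
E
```

```text
time: 6.75
position: [0.4597, 0.1398, 0.29]
tool_rot: [-0.421, 3.113, -0.0]
wrist_force: [0.9, -1.3, 1.1]
gripper_width: 0.0513
time: 7.12
position: [0.4978, 0.2352, 0.2583]
tool_rot: [0.426, -3.111, -0.0]
wrist_force: [-0.5, -1.5, 0.3]
gripper_width: 0.0513
now [0.4978 0.2352 0.2583] jaw 105.58 tilt 0.09 t 7.1 w 0.0513 F [-0.5 -1.5  0.3]
shift_before_turn [ 0.12 -0.19  7.23] turn [ 0.002 -0.011  0.023] | shift_after_turn [ 0.13 -0.19  7.23] q6 0.02
(404, 197, 47, 81) [array([475. , 314.9]), array([48.5, 25.1]), np.float64(19.1)]
(259, 190, 35, 80) [array([493.5, 232.1]), array([47.3, 19.5]), np.float64(15.6)]
(443, 0, 65, 98) [array([378.1, 298.8]), array([43.1, 26.9]), np.float64(17.5)]
[275.95556316 236.91984078]
```

View pics/w4.png

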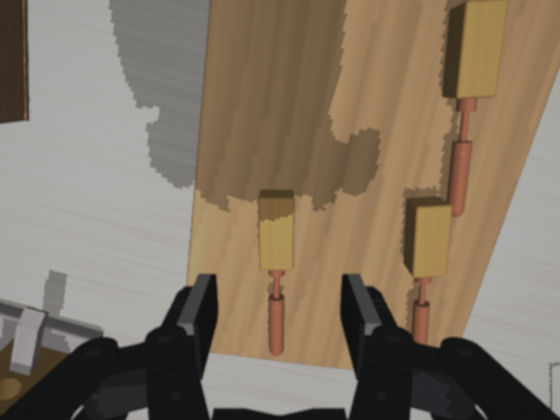

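```bash
python3 -m inch '[[[0.1,-0.2,3.6],[0,0,0],0.2],[[0,0,3.6],[0,0,0],0.2],[[0,0,0],[0,0,0],-1],[[0,0,0],[0,0,0],-1],[[0,0,0],[0,0,0],-1]]'; python3 -m inch '[[[0,0,0],[0,0,0],-1],[[0,0,0],[0,0,0],-1]]';  python3 - <<'E'
from h import *
go(.497,.233,.031,105.4)
E
python3 -m inch '[[[0,0,-4],[0,0,0],-1],[[0,0,-4],[0,0,0],-1],[[0,0,0],[0,0,0],-1]]'; python3 - <<'E'
from h import *
b=np.array([.9973,-.0731]);y=np.array([.0731,.9973]);O=np.array([.6303,.0064])
for k in range(4):
    pin=O+y*(-96+64*k)/1000; pre=pin+b*(-.015-.088-.020); home=pin-b*.037
    print(k,"pin",pin.round(4),"pre",pre.round(4),"home",home.round(4))
pre=O+y*.096-b*.123
go(*pre,.11,85.85)
E
```

```text
time: 7.8
position: [0.4976, 0.2305, 0.1892]
tool_rot: [-0.42, 3.111, 0.0]
wrist_force: [-0.4, 0.1, -0.2]
gripper_width: 0.0185
time: 8.05
position: [0.4975, 0.2306, 0.1891]
tool_rot: [-0.421, 3.111, -0.0]
wrist_force: [-1.8, -2.3, 9.4]
gripper_width: 0.0181
now [0.4975 0.2306 0.1891] jaw 105.4 tilt 0.13 t 8.1 w 0.0181 F [-1.8 -2.3  9.4]
shift_before_turn [-0.01  0.25  0.31] turn [-0.003  0.016 -0.   ] | shift_after_turn [-0.01  0.25  0.31] q6 0.02
time: 8.43
position: [0.4979, 0.2308, 0.271]
tool_rot: [-0.42, 3.108, 0.001]
wrist_force: [-0.3, 0.1, -1.6]
gripper_width: 0.0184
0 pin [ 0.6233 -0.0893] pre [ 0.5006 -0.0803] home [ 0.5864 -0.0866]
1 pin [ 0.628  -0.0255] pre [ 0.5053 -0.0165] home [ 0.5911 -0.0228]
2 pin [0.6326 0.0383] pre [0.51   0.0473] home [0.5957 0.041 ]
3 pin [0.6373 0.1021] pre [0.5146 0.1111] home [0.6004 0.1048]
now [0.4979 0.2308 0.271 ] jaw 105.41 tilt 0.33 t 8.4 w 0.0184 F [-0.3  0.1 -1.6]
shift_before_turn [  1.57 -11.98   0.59] turn [0.008 0.041 2.445] | shift_after_turn [ -2.54 -11.81   0.6 ] q6 0.02
```

```bash
python3 -m inch '[[[0,0,-1],[0,0,1.25],-1],[[0,0,0],[0,0,1.195],-1],[[-0.8,-4,0],[0,0,0],-1],[[-0.8,-4,0],[0,0,0],-1],[[-0.9,-3.8,1],[0,0,0],-1]]'; python3 -m inch '[[[0,0,2.5],[0,0,0],-1],[[0,0,2.2],[0,0,0],-1],[[0,0,0],[0,0,0],-1]]'; python3 - <<'E'
from h import *
go(.5146,.1111,.064,85.85)
im,c=snap("wrist","w5")
o=r.get_obs();T=Ro.from_rotvec(o["tool_rot"]).as_matrix()
for n,l in[("tip",(-.088,0,.169)),("headend",(-.022,0,.169))]:print(n,proj(c,o["position"]+T@np.array(l)))
b=np.array([.9973,-.0731]);y=np.array([.0731,.9973]);O=np.array([.6303,.0064])
p=O+y*.096-b*.015
print("eye",proj(c,(*p,.05)),"ledge",proj(c,(*p,.037)),proj(c,(*(p-b*.045),.033)),"posttop",proj(c,(*(p+y*.02),.07)),proj(c,(*(p-y*.02),.07)))
E
```

```text
time: 9.05
position: [0.5135, 0.1099, 0.2676]
tool_rot: [0.113, 3.139, 0.0]
wrist_force: [0.5, -0.6, -1.3]
gripper_width: 0.0186
time: 9.43
position: [0.5128, 0.1109, 0.2193]
tool_rot: [-0.114, -3.136, 0.001]
wrist_force: [-1.0, -0.2, -1.3]
gripper_width: 0.0181
now [0.5128 0.1109 0.2193] jaw 85.83 tilt 0.18 t 9.4 w 0.0181 F [-1.  -0.2 -1.3]
shift_before_turn [-0.18  0.04  0.03] turn [-0.003 -0.022 -0.002] | shift_after_turn [-0.18  0.04  0.03] q6 0.13
tip [279.69106092 454.88527303]
headend [279.70235645 340.77504339]
eye [280.05045478 484.55506523] ledge [279.98803909 460.56959675] [280.0547082  388.13997472] posttop [323.87521132 528.15882275] [236.4594807  528.09456561]
```

View pics/w5.png

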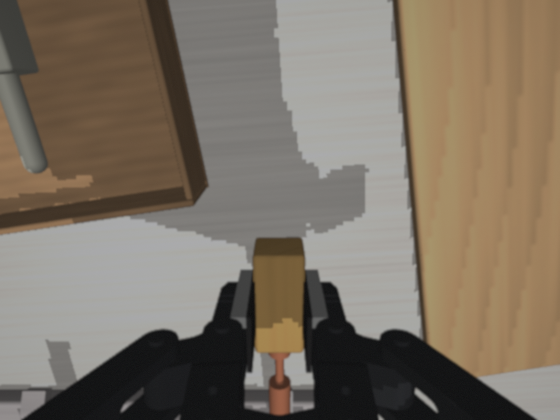

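```bash
python3 - <<'E'
from h import *
im,c=load("w5");o=r.get_obs();T=Ro.from_rotvec(o["tool_rot"]).as_matrix()
g=cv2.cvtColor(im,cv2.COLOR_BGR2GRAY).astype(int);hsv=cv2.cvtColor(im,cv2.COLOR_BGR2HSV)
print("col279",[(i,g[i,279]) for i in range(230,262,2)],[(i,g[i,270]) for i in range(340,362,2)])
for rw in(246,256,264,340,346):
    m=np.where((hsv[rw,230:330,1]>110)&(hsv[rw,230:330,0]>15))[0]+230;print(rw,m.min(),m.max())
pr=lambda l:proj(c,o["position"]+T@np.array(l)).round(1)
for dz in(.010,.012,.014,.016):
  print(dz,[ (pr((xx,-.01,.155+dz+zz)),pr((xx,.01,.155+dz+zz))) for xx,zz in((.022,.01),(.022,-.01),(-.022,-.01))])
cv2.imwrite("pics/sidecrop.png",0*im)
s,cs=snap("side","s1");cv2.imwrite("pics/s1c.png",cv2.resize(s[140:260,240:360],None,fx=5,fy=5,interpolation=cv2.INTER_CUBIC))
b=np.array([.9973,-.0731]);y=np.array([.0731,.9973]);O=np.array([.6303,.0064]);p=O+y*.096-b*.015
tip=o["position"]+T@np.array((-.088,0,.169));print("side: tip",(proj(cs,tip)-[240,140])*5,"eye",(proj(cs,(*p,.05))-[240,140])*5,"cap",(proj(cs,(.6373,.1021,.088))-[240,140])*5)
E
```

```text
col279 [(230, np.int64(124)), (232, np.int64(124)), (234, np.int64(125)), (236, np.int64(118)), (238, np.int64(73)), (240, np.int64(60)), (242, np.int64(60)), (244, np.int64(62)), (246, np.int64(62)), (248, np.int64(62)), (250, np.int64(63)), (252, np.int64(61)), (254, np.int64(65)), (256, np.int64(86)), (258, np.int64(95)), (260, np.int64(97))] [(340, np.int64(135)), (342, np.int64(134)), (344, np.int64(134)), (346, np.int64(134)), (348, np.int64(134)), (350, np.int64(133)), (352, np.int64(109)), (354, np.int64(85)), (356, np.int64(101)), (358, np.int64(117)), (360, np.int64(121))]
246 256 301
256 254 303
264 254 303
340 254 304
346 255 304
0.01 [(array([255.3, 241. ]), array([304.1, 241. ])), (array([252. , 262.6]), array([307.6, 262.6])), (array([254.5, 363.3]), array([305. , 363.3]))]
0.012 [(array([255.5, 239.2]), array([303.8, 239.1])), (array([252.3, 260.2]), array([307.2, 260.2])), (array([254.8, 359.9]), array([304.7, 359.8]))]
0.014 [(array([255.8, 237.3]), array([303.5, 237.3])), (array([252.7, 257.8]), array([306.8, 257.8])), (array([255.1, 356.5]), array([304.4, 356.5]))]
0.016 [(array([256.1, 235.5]), array([303.2, 235.5])), (array([253. , 255.5]), array([306.5, 255.5])), (array([255.4, 353.2]), array([304.1, 353.2]))]
side: tip [203.57976277 208.08601518] eye [237.8942084  200.30781838] cap [264.05752178 145.68577093]
```

View pics/s1c.png

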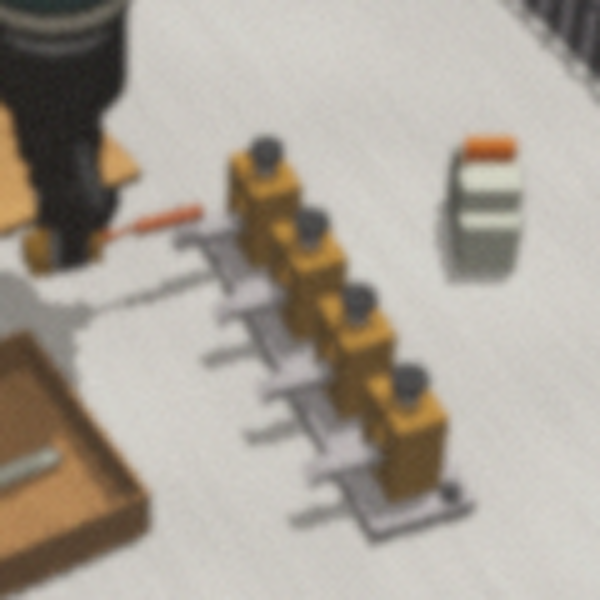

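```bash
python3 -m inch '[[[-1.2,0,-0.1],[0,0,0],-1],[[-1,0,0],[0,0,0],-1],[[-1,0,0],[0,0,0],-1],[[-0.8,0,0],[0,0,0],-1],[[0,0,0],[0,0,0],-1]]';  python3 - <<'E'
from h import *
go(.6004,.1048,.065,85.85)
E
```

```text
time: 10.15
position: [0.5539, 0.1081, 0.2215]
tool_rot: [0.114, 3.139, -0.0]
wrist_force: [-0.4, 0.7, -1.7]
gripper_width: 0.0183
now [0.5539 0.1081 0.2215] jaw 85.84 tilt 0.0 t 10.2 w 0.0183 F [-0.4  0.7 -1.7]
shift_before_turn [-4.66  0.01  0.16] turn [-0.     0.001 -0.002] | shift_after_turn [-4.66  0.01  0.15] q6 0.12
```

```bash
python3 -m inch '[[[-1.2,0,0.1],[0,0,0],-1],[[-1.2,0,0],[0,0,0],-1],[[-1.2,0,0],[0,0,0],-1],[[-0.8,0,0],[0,0,0],-1],[[0,0,0],[0,0,0],-1]]';  python3 - <<'E'
from h import *
go(.6004,.1048,.065,85.85)
E
```

```text
time: 10.78
position: [0.5978, 0.1049, 0.2205]
tool_rot: [-0.114, -3.14, -0.0]
wrist_force: [0.6, 0.3, -1.0]
gripper_width: 0.0187
now [0.5978 0.1049 0.2205] jaw 85.83 tilt 0.0 t 10.8 w 0.0187 F [ 0.6  0.3 -1. ]
shift_before_turn [-0.26  0.01  0.05] turn [ 0.    -0.    -0.002] | shift_after_turn [-0.26  0.01  0.05] q6 0.11
```

```bash
python3 -m inch '[[[-0.25,0,0],[0,0,0],-1],[[0,0,0],[0,0,0],-1]]';python3 -m inch '[[[-0.15,0,0],[0,0,0],-1],[[0,0,0],[0,0,0],-1]]';python3 -m inch '[[[-0.15,0,0],[0,0,0],-1],[[0,0,0],[0,0,0],-1]]'
```

```text
time: 11.02
position: [0.5997, 0.1048, 0.2207]
tool_rot: [-0.114, -3.14, 0.0]
wrist_force: [-0.9, 0.5, -1.6]
gripper_width: 0.0182
time: 11.28
position: [0.6013, 0.1047, 0.2207]
tool_rot: [0.114, 3.139, -0.0]
wrist_force: [-0.5, -0.5, -1.0]
gripper_width: 0.0186
time: 11.52
position: [0.6019, 0.1047, 0.2204]
tool_rot: [-0.114, -3.137, -0.0]
wrist_force: [-8.6, 0.3, 2.3]
gripper_width: 0.0184
```

```bash
python3 -m inch '[[[0,0,0.15],[0,0,0],-1],[[0,0,0.15],[0,0,0],-1],[[0,0,0],[0,0,0],-1]]';python3 -m inch '[[[0,0,0],[0,0,0],0],[[0,0,0],[0,0,0],0],[[0,0,0],[0,0,0],0],[[0,0,-4],[0,0,0],0],[[0,0,-5],[0,0,0],0]]'; python3 - <<'E'
from h import *
go(.475,.318,.10,109.1)
im,c=snap("wrist","w6")
E
```

```text
time: 11.9
position: [0.6019, 0.1046, 0.2173]
tool_rot: [-0.114, -3.137, -0.0]
wrist_force: [-6.6, 1.6, -1.0]
gripper_width: 0.0184
time: 12.52
position: [0.6025, 0.1045, 0.3081]
tool_rot: [-0.114, -3.138, 0.0]
wrist_force: [0.9, 0.0, -0.1]
gripper_width: 0.0427
now [0.6025 0.1045 0.3081] jaw 85.84 tilt 0.1 t 12.5 w 0.0427 F [ 0.9  0.  -0.1]
shift_before_turn [14.25 20.37  5.33] turn [ 1.000e-03 -1.300e-02 -2.907e+00] | shift_after_turn [ 5.06 24.34  5.31] q6 0.11
```

View pics/w6.png

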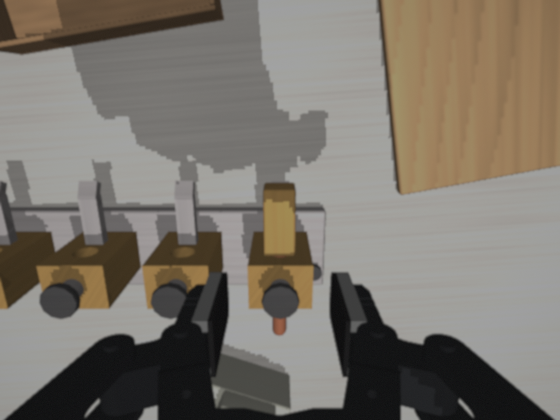

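Stud 1 is home in post 3: its head at (279,220) is against the post and its tip sticks out beyond at (279,330). Next is the second stud.

```bash
python3 -m inch '[[[0,0,0],[0,0,-0.97],0.2],[[0,0,0],[0,0,-0.97],0.2],[[0,0,0],[0,0,-0.967],0.2],[[1,5,0],[0,0,0],0.2],[[1,5,0],[0,0,0],0.2]]'; python3 -m inch '[[[1,5,0],[0,0,0],0.2],[[1,5,1],[0,0,0],0.2],[[1.06,4.34,3],[0,0,0],0.2],[[0,0,0],[0,0,0],0.2]]'; python3 - <<'E'
from h import *
go(.477,.319,.034,109.1)
im,c=snap("wrist","w7")
hsv=cv2.cvtColor(im,cv2.COLOR_BGR2HSV)
m=cv2.inRange(hsv,(18,110,100),(32,255,255));cs,_=cv2.findContours(m,cv2.RETR_EXTERNAL,cv2.CHAIN_APPROX_NONE)
for k in cs:
    if cv2.contourArea(k)>400:
        w=np.array([ray(c,p[0],.03)[:2]*1000 for p in k],np.float32);print(cv2.boundingRect(k),[np.round(v,1) for v in cv2.minAreaRect(w)])
m=cv2.inRange(hsv,(0,110,50),(12,255,255));cs,_=cv2.findContours(m,cv2.RETR_EXTERNAL,cv2.CHAIN_APPROX_NONE)
for k in cs:
    if cv2.contourArea(k)>300:
        w=np.array([ray(c,p[0],.02)[:2]*1000 for p in k],np.float32);print("sh",cv2.boundingRect(k),[np.round(v,1) for v in cv2.minAreaRect(w)])
E
```

```text
time: 13.2
position: [0.5507, 0.1932, 0.3075]
tool_rot: [-0.519, 3.098, 0.0]
wrist_force: [0.5, -0.2, -0.7]
gripper_width: 0.051
time: 13.7
position: [0.4732, 0.3197, 0.266]
tool_rot: [0.526, -3.094, 0.001]
wrist_force: [0.1, -1.1, 0.0]
gripper_width: 0.0513
now [0.4732 0.3197 0.266 ] jaw 109.3 tilt 0.17 t 13.7 w 0.0513 F [ 0.1 -1.1  0. ]
shift_before_turn [-0.36 -0.19  7.7 ] turn [-0.    -0.021  0.025] | shift_after_turn [-0.33 -0.19  7.7 ] q6 0.11
(259, 204, 35, 69) [array([476.4, 318.9]), array([42.9, 19.6]), np.float64(19.3)]
(291, 7, 42, 94) [array([376.7, 302.7]), array([43.2, 19.2]), np.float64(18.1)]
sh (269, 273, 15, 82) [array([531.5, 337.7]), array([61.7,  9.4]), np.float64(19.5)]
sh (295, 102, 22, 114) [array([429.4, 319.7]), array([65.4,  9.5]), np.float64(17.8)]
```

```bash
python3 -m inch '[[[-0.35,-0.19,3.8],[0,0,0],0.2],[[0,0,3.8],[0,0,0],0.2],[[0,0,0],[0,0,0],-1],[[0,0,0],[0,0,0],-1],[[0,0,0],[0,0,0],-1]]'; python3 -m inch '[[[0,0,0],[0,0,0],-1],[[0,0,0],[0,0,0],-1]]';  python3 - <<'E'
from h import *
go(.477,.319,.034,109.1)
E
python3 -m inch '[[[0,0,-4],[0,0,0],-1],[[0,0,-5],[0,0,0],-1],[[0,0,0],[0,0,0],-1]]'; python3 - <<'E'
from h import *
go(.51,.0470,.12,85.85)
E
```

```text
time: 14.38
position: [0.4799, 0.3174, 0.1933]
tool_rot: [-0.52, 3.096, 0.001]
wrist_force: [-0.8, -0.3, -1.2]
gripper_width: 0.0183
time: 14.62
position: [0.4798, 0.3175, 0.1932]
tool_rot: [-0.521, 3.095, 0.0]
wrist_force: [-0.5, -1.9, 8.0]
gripper_width: 0.0182
now [0.4798 0.3175 0.1932] jaw 109.09 tilt 0.15 t 14.6 w 0.0182 F [-0.5 -1.9  8. ]
shift_before_turn [0.21 0.24 0.42] turn [-0.002  0.019 -0.001] | shift_after_turn [0.21 0.24 0.42] q6 0.11
time: 15.0
position: [0.4801, 0.3178, 0.2857]
tool_rot: [-0.52, 3.091, 0.003]
wrist_force: [-0.0, 1.1, -2.3]
gripper_width: 0.0182
now [0.4801 0.3178 0.2857] jaw 109.11 tilt 0.39 t 15.0 w 0.0182 F [-0.   1.1 -2.3]
shift_before_turn [  6.04 -26.57   1.01] turn [0.015 0.047 2.907] | shift_after_turn [ -4.94 -26.79   1.07] q6 0.11
```

```bash
python3 -m inch '[[[0,0,0],[0,0,0.97],-1],[[0,0,0],[0,0,0.97],-1],[[0,0,0],[0,0,0.967],-1],[[-1,-5.4,0],[0,0,0],-1],[[-1,-5.4,0],[0,0,0],-1]]'; python3 -m inch '[[[-1,-5.4,0],[0,0,0],-1],[[-1,-5.4,0],[0,0,0],-1],[[-0.9,-5.2,1],[0,0,0],-1],[[0,0,2.5],[0,0,0],-1],[[0,0,2.5],[0,0,0],-1]]';python3 -m inch '[[[0,0,0],[0,0,0],-1]]'; python3 - <<'E'
from h import *
go(.51,.047,.066,85.85)
im,c=snap("wrist","w8");o=r.get_obs();T=Ro.from_rotvec(o["tool_rot"]).as_matrix()
g=cv2.cvtColor(im,cv2.COLOR_BGR2GRAY).astype(int)
print("col279",[(i,int(g[i,279])) for i in range(215,262,2)],[(i,int(g[i,268])) for i in range(330,366,2)])
pr=lambda l:proj(c,o["position"]+T@np.array(l)).round(1)[1]
for dx in(0,.003):
 for dz in(.014,.016,.018,.020):
  print(dx,dz,[pr((xx+dx,0,.155+dz+zz)) for xx,zz in((.022,.01),(.022,-.01),(-.022,-.01))])
E
```

```text
time: 15.62
position: [0.4911, 0.2072, 0.2811]
tool_rot: [-0.112, -3.139, 0.0]
wrist_force: [1.4, -0.2, -1.6]
gripper_width: 0.0182
time: 16.25
position: [0.5085, 0.0457, 0.2207]
tool_rot: [0.116, 3.139, 0.0]
wrist_force: [-0.3, 0.7, -2.2]
gripper_width: 0.0181
time: 16.38
position: [0.5078, 0.0464, 0.2202]
tool_rot: [-0.114, -3.136, -0.0]
wrist_force: [-0.8, 0.3, -0.6]
gripper_width: 0.0181
now [0.5078 0.0464 0.2202] jaw 85.83 tilt 0.19 t 16.4 w 0.0181 F [-0.8  0.3 -0.6]
shift_before_turn [-0.21  0.07 -0.08] turn [ 0.    -0.024 -0.003] | shift_after_turn [-0.21  0.07 -0.08] q6 0.0
col279 [(215, 103), (217, 129), (219, 131), (221, 131), (223, 132), (225, 131), (227, 121), (229, 80), (231, 62), (233, 63), (235, 63), (237, 65), (239, 65), (241, 65), (243, 65), (245, 80), (247, 97), (249, 101), (251, 101), (253, 102), (255, 101), (257, 102), (259, 102), (261, 102)] [(330, 142), (332, 142), (334, 142), (336, 142), (338, 142), (340, 131), (342, 104), (344, 110), (346, 122), (348, 124), (350, 123), (352, 124), (354, 124), (356, 124), (358, 123), (360, 123), (362, 123), (364, 124)]
0 0.014 [np.float64(237.5), np.float64(258.1), np.float64(356.7)]
0 0.016 [np.float64(235.7), np.float64(255.8), np.float64(353.4)]
0 0.018 [np.float64(234.0), np.float64(253.5), np.float64(350.2)]
0 0.02 [np.float64(232.3), np.float64(251.3), np.float64(347.1)]
0.003 0.014 [np.float64(230.8), np.float64(250.6), np.float64(350.6)]
0.003 0.016 [np.float64(229.1), np.float64(248.4), np.float64(347.3)]
0.003 0.018 [np.float64(227.5), np.float64(246.2), np.float64(344.2)]
0.003 0.02 [np.float64(225.8), np.float64(244.1), np.float64(341.1)]
```

```bash
python3 -m inch '[[[0,0.08,-0.4],[0,0,0],-1],[[-1.5,0,0],[0,0,0],-1],[[-1.5,0,0],[0,0,0],-1],[[-1.4,0,0],[0,0,0],-1],[[0,0,0],[0,0,0],-1]]';  python3 - <<'E'
from h import *
go(.5997,.0407,.0695,85.85)
E
```

```text
time: 17.05
position: [0.5538, 0.044, 0.2254]
tool_rot: [0.114, 3.139, -0.0]
wrist_force: [0.2, -0.0, -1.8]
gripper_width: 0.0184
now [0.5538 0.044  0.2254] jaw 85.84 tilt 0.02 t 17.1 w 0.0184 F [ 0.2 -0.  -1.8]
shift_before_turn [-4.6   0.01  0.09] turn [-0.     0.002 -0.001] | shift_after_turn [-4.6   0.    0.09] q6 0.01
```

```bash
python3 -m inch '[[[-1.4,0,0.1],[0,0,0],-1],[[-1.4,0,0],[0,0,0],-1],[[-1.4,0,0],[0,0,0],-1],[[0,0,0],[0,0,0],-1]]';python3 -m inch '[[[-0.2,0,0],[0,0,0],-1],[[0,0,0],[0,0,0],-1]]';python3 -m inch '[[[-0.15,0,0],[0,0,0],-1],[[0,0,0],[0,0,0],-1]]';python3 -m inch '[[[-0.15,0,0],[0,0,0],-1],[[0,0,0],[0,0,0],-1]]'
```

```text
time: 17.55
position: [0.5956, 0.0409, 0.2245]
tool_rot: [0.114, 3.139, -0.0]
wrist_force: [-0.3, 0.3, -2.3]
gripper_width: 0.0182
time: 17.8
position: [0.5963, 0.041, 0.2247]
tool_rot: [-0.114, -3.139, 0.0]
wrist_force: [-0.8, 0.8, -1.9]
gripper_width: 0.0179
time: 18.05
position: [0.598, 0.0408, 0.2247]
tool_rot: [0.114, 3.139, -0.0]
wrist_force: [0.5, 0.3, -2.1]
gripper_width: 0.0178
time: 18.3
position: [0.5993, 0.0407, 0.2246]
tool_rot: [-0.114, -3.139, -0.0]
wrist_force: [-3.2, -0.8, -0.2]
gripper_width: 0.0182
```

```bash
python3 -m inch '[[[-0.1,0,0],[0,0,0],-1],[[0,0,0],[0,0,0],-1],[[0,0,0.15],[0,0,0],-1],[[0,0,0.15],[0,0,0],-1],[[0,0,0],[0,0,0],-1]]';python3 -m inch '[[[0,0,0],[0,0,0],0],[[0,0,0],[0,0,0],0],[[0,0,0],[0,0,0],0],[[0,0,-4],[0,0,0],0],[[0,0,-5],[0,0,0],0]]'; python3 - <<'E'
from h import *
go(.377,.3027,.12,107.9)
im,c=snap("wrist","w9")
E
```

```text
time: 18.92
position: [0.5996, 0.0407, 0.2214]
tool_rot: [-0.114, -3.137, -0.0]
wrist_force: [-7.2, 0.7, 0.3]
gripper_width: 0.018
time: 19.55
position: [0.6003, 0.0406, 0.3122]
tool_rot: [-0.114, -3.138, -0.0]
wrist_force: [1.0, 0.8, 0.2]
gripper_width: 0.0425
now [0.6003 0.0406 0.3122] jaw 85.84 tilt 0.09 t 19.6 w 0.0425 F [1.  0.8 0.2]
shift_before_turn [24.16 24.52  3.76] turn [ 2.000e-03 -1.100e-02 -2.757e+00] | shift_after_turn [13.19 31.8   3.72] q6 0.0
```

View pics/w9.png

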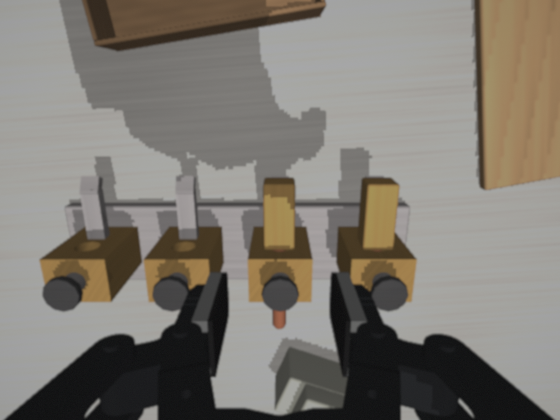

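Both studs are home: heads at (279,213) and (378,213), flush with their posts. Going for the third.

```bash
python3 -m inch '[[[0,0,0],[0,0,-0.92],0.2],[[0,0,0],[0,0,-0.92],0.2],[[0,0,0],[0,0,-0.917],0.2],[[2.2,5.3,0],[0,0,0],0.2],[[2.2,5.3,0],[0,0,0],0.2]]'; python3 -m inch '[[[2.2,5.3,0],[0,0,0],0.2],[[2.2,5.3,0],[0,0,0],0.2],[[2.2,5.3,1],[0,0,0],0.2],[[2.19,5.3,2.7],[0,0,0],0.2],[[0,0,0],[0,0,0],0.2]]'; python3 - <<'E'
from h import *
go(.377,.3027,.031,107.9)
E
```

```text
time: 20.23
position: [0.5253, 0.1286, 0.3114]
tool_rot: [-0.487, 3.103, 0.0]
wrist_force: [0.4, 1.5, 0.4]
gripper_width: 0.0512
time: 20.85
position: [0.375, 0.3039, 0.2737]
tool_rot: [0.495, -3.1, 0.001]
wrist_force: [0.2, -0.4, 0.1]
gripper_width: 0.051
now [0.375  0.3039 0.2737] jaw 108.16 tilt 0.14 t 20.9 w 0.051 F [ 0.2 -0.4  0.1]
shift_before_turn [-0.18 -0.18  8.77] turn [-0.    -0.017  0.032] | shift_after_turn [-0.16 -0.17  8.77] q6 0.19
```

```bash
python3 -m inch '[[[0,0,4.4],[0,0,0],0.2],[[0,0,4.2],[0,0,0],0.2],[[0,0,0],[0,0,0],0.2]]'; python3 - <<'E'
from h import *
go(.377,.3027,.031,107.9)
E
```

```text
time: 21.22
position: [0.3775, 0.3013, 0.1876]
tool_rot: [0.487, -3.1, 0.002]
wrist_force: [0.0, -0.0, 0.7]
gripper_width: 0.051
now [0.3775 0.3013 0.1876] jaw 107.86 tilt 0.22 t 21.2 w 0.051 F [ 0.  -0.   0.7]
shift_before_turn [0.   0.15 0.16] turn [-0.006 -0.027 -0.005] | shift_after_turn [0.   0.15 0.16] q6 0.19
```

```bash
python3 -m inch '[[[0,0.1,0],[0,0,0],-1],[[0,0,0],[0,0,0],-1],[[0,0,0],[0,0,0],-1],[[0,0,0],[0,0,0],-1],[[0,0,0],[0,0,0],-1]]';  python3 -m inch '[[[0,0,-4],[0,0,0],-1],[[0,0,-6],[0,0,0],-1],[[0,0,0],[0,0,0],-1]]'; python3 - <<'E'
from h import *
go(.5053,-.0165,.12,85.85)
E
```

```text
time: 21.85
position: [0.3781, 0.3033, 0.1909]
tool_rot: [-0.488, 3.1, 0.001]
wrist_force: [-0.5, -1.4, 9.8]
gripper_width: 0.0184
time: 22.22
position: [0.3784, 0.3036, 0.2939]
tool_rot: [-0.488, 3.096, 0.004]
wrist_force: [-0.9, -0.5, -2.4]
gripper_width: 0.0185
now [0.3784 0.3036 0.2939] jaw 107.91 tilt 0.47 t 22.2 w 0.0185 F [-0.9 -0.5 -2.4]
shift_before_turn [ -2.22 -34.36   1.86] turn [0.022 0.055 2.757] | shift_after_turn [-14.97 -31.01   1.89] q6 0.2
```

```bash
python3 -m inch '[[[0,0,0],[0,0,0.92],-1],[[0,0,0],[0,0,0.92],-1],[[0,0,0],[0,0,0.917],-1],[[-2.5,-5.2,0],[0,0,0],-1],[[-2.5,-5.2,0],[0,0,0],-1]]'; python3 -m inch '[[[-2.5,-5.2,0],[0,0,0],-1],[[-2.5,-5.2,0],[0,0,0],-1],[[-2.5,-5.2,0],[0,0,0],-1],[[-2.4,-5,2],[0,0,0],-1],[[0,0,4.7],[0,0,0],-1]]';python3 -m inch '[[[0,0,0],[0,0,0],-1],[[0,0,0],[0,0,0],-1]]'; python3 - <<'E'
from h import *
go(.5053,-.0165,.066,85.85)
im,c=snap("wrist","w10");o=r.get_obs();T=Ro.from_rotvec(o["tool_rot"]).as_matrix()
g=cv2.cvtColor(im,cv2.COLOR_BGR2GRAY).astype(int)
print("col279",[(i,int(g[i,279])) for i in range(221,264,2)],[(i,int(g[i,268])) for i in range(330,366,2)])
pr=lambda l:proj(c,o["position"]+T@np.array(l)).round(1)[1]
for dx in(0,.002):
 for dz in(.014,.016,.018,.020):
  print(dx,dz,[pr((xx+dx,0,.155+dz+zz)) for xx,zz in((.022,.01),(.022,-.01),(-.022,-.01))])
E
```

```text
time: 22.85
position: [0.4199, 0.1947, 0.2893]
tool_rot: [0.111, 3.139, 0.0]
wrist_force: [1.2, -0.4, -1.2]
gripper_width: 0.0184
time: 23.48
position: [0.5056, -0.0203, 0.2227]
tool_rot: [0.12, 3.134, -0.002]
wrist_force: [1.6, 1.1, -2.4]
gripper_width: 0.0182
time: 23.72
position: [0.5037, -0.0165, 0.2234]
tool_rot: [0.113, 3.139, -0.0]
wrist_force: [0.5, -0.6, -2.0]
gripper_width: 0.0181
now [ 0.5037 -0.0165  0.2234] jaw 85.89 tilt 0.04 t 23.7 w 0.0181 F [ 0.5 -0.6 -2. ]
shift_before_turn [-0.16  0.01  0.24] turn [-0.     0.005  0.005] | shift_after_turn [-0.16  0.01  0.24] q6 -0.12
col279 [(221, 63), (223, 62), (225, 77), (227, 97), (229, 97), (231, 73), (233, 67), (235, 68), (237, 68), (239, 70), (241, 70), (243, 71), (245, 69), (247, 75), (249, 98), (251, 107), (253, 110), (255, 110), (257, 111), (259, 111), (261, 111), (263, 110)] [(330, 153), (332, 153), (334, 153), (336, 152), (338, 152), (340, 153), (342, 153), (344, 140), (346, 109), (348, 120), (350, 133), (352, 135), (354, 136), (356, 136), (358, 135), (360, 134), (362, 135), (364, 132)]
0 0.014 [np.float64(236.0), np.float64(256.2), np.float64(354.6)]
0 0.016 [np.float64(234.2), np.float64(253.9), np.float64(351.3)]
0 0.018 [np.float64(232.5), np.float64(251.7), np.float64(348.2)]
0 0.02 [np.float64(230.8), np.float64(249.6), np.float64(345.1)]
0.002 0.014 [np.float64(231.5), np.float64(251.3), np.float64(350.5)]
0.002 0.016 [np.float64(229.8), np.float64(249.1), np.float64(347.3)]
0.002 0.018 [np.float64(228.1), np.float64(246.9), np.float64(344.2)]
0.002 0.02 [np.float64(226.5), np.float64(244.8), np.float64(341.1)]
```

```bash
python3 -m inch '[[[-1.5,0,0],[0,0,0],-1],[[-1.5,0,0],[0,0,0],-1],[[-1.5,0,0],[0,0,0],-1],[[0,0,0],[0,0,0],-1]]';  python3 - <<'E'
from h import *
go(.5936,-.0230,.068,85.85)
E
```

```text
time: 24.28
position: [0.55, -0.02, 0.2227]
tool_rot: [0.113, 3.138, -0.0]
wrist_force: [0.9, 0.0, -2.5]
gripper_width: 0.0184
now [ 0.55   -0.02    0.2227] jaw 85.88 tilt 0.11 t 24.3 w 0.0184 F [ 0.9  0.  -2.5]
shift_before_turn [-4.38  0.02 -0.02] turn [-0.002  0.014  0.004] | shift_after_turn [-4.37  0.02 -0.03] q6 -0.11
```

```bash
python3 -m inch '[[[-1.4,0,0],[0,0,0],-1],[[-1.4,0,0],[0,0,0],-1],[[-1.2,0,0],[0,0,0],-1],[[0,0,0],[0,0,0],-1]]';python3 -m inch '[[[-0.2,0,0],[0,0,0],-1],[[0,0,0],[0,0,0],-1]]';python3 -m inch '[[[-0.15,0,0],[0,0,0],-1],[[0,0,0],[0,0,0],-1]]';python3 -m inch '[[[-0.15,0,0],[0,0,0],-1],[[0,0,0],[0,0,0],-1]]'
```

```text
time: 24.78
position: [0.5892, -0.0232, 0.2219]
tool_rot: [0.114, 3.139, 0.0]
wrist_force: [-0.8, -0.2, -3.3]
gripper_width: 0.0184
time: 25.02
position: [0.5902, -0.0232, 0.2221]
tool_rot: [-0.114, -3.139, -0.0]
wrist_force: [-0.5, 0.1, -1.7]
gripper_width: 0.0185
time: 25.28
position: [0.5918, -0.0233, 0.2221]
tool_rot: [0.114, 3.139, -0.0]
wrist_force: [0.1, 0.1, -1.3]
gripper_width: 0.0181
time: 25.52
position: [0.5934, -0.0235, 0.2221]
tool_rot: [0.114, 3.139, -0.0]
wrist_force: [-0.7, 0.2, -1.8]
gripper_width: 0.0187
```

```bash
python3 -m inch '[[[-0.15,0,0],[0,0,0],-1],[[0,0,0],[0,0,0],-1]]';python3 -m inch '[[[-0.15,0,0],[0,0,0],-1],[[0,0,0],[0,0,0],-1]]'
```

```text
time: 25.78
position: [0.5945, -0.0235, 0.2219]
tool_rot: [-0.114, -3.138, -0.0]
wrist_force: [-3.6, 0.7, -0.2]
gripper_width: 0.0182
time: 26.02
position: [0.595, -0.0235, 0.2217]
tool_rot: [-0.114, -3.136, -0.0]
wrist_force: [-13.0, 0.5, 6.2]
gripper_width: 0.0183
```

```bash
python3 -m inch '[[[0,0,0.15],[0,0,0],-1],[[0,0,0.15],[0,0,0],-1],[[0,0,0],[0,0,0],-1]]';python3 -m inch '[[[0,0,0],[0,0,0],0],[[0,0,0],[0,0,0],0],[[0,0,0],[0,0,0],0],[[0,0,-5],[0,0,0],0],[[0,0,-5],[0,0,0],0]]'; python3 - <<'E'
from h import *
go(.43,-.28,.25,85.85)
snap("wrist","w11")
E
```

```text
time: 26.4
position: [0.595, -0.0235, 0.2186]
tool_rot: [-0.114, -3.136, -0.0]
wrist_force: [-11.8, 0.7, 3.5]
gripper_width: 0.0183
time: 27.02
position: [0.5963, -0.0237, 0.3202]
tool_rot: [-0.114, -3.139, -0.0]
wrist_force: [1.5, -0.7, 0.8]
gripper_width: 0.0427
now [ 0.5963 -0.0237  0.3202] jaw 85.84 tilt 0.03 t 27.0 w 0.0427 F [ 1.5 -0.7  0.8]
shift_before_turn [ 14.73 -26.77  -8.47] turn [ 0.001 -0.004 -0.001] | shift_after_turn [ 14.73 -26.77  -8.48] q6 -0.1
```

View pics/w11.png

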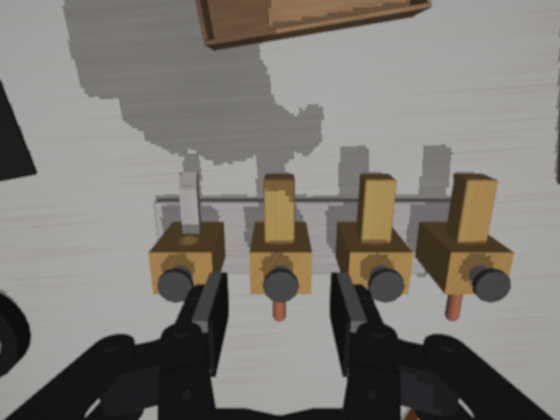

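All three studs are in posts 1–3, and post 0 (cap at (176,284)) is empty. Now I'll look at the mallet.

```bash
python3 -m inch '[[[0,0,-4.5],[0,0,0],0.3],[[2.4,-4.5,-4],[0,0,0],0.3],[[2.4,-4.5,0],[0,0,0],0.3],[[2.4,-4.5,0],[0,0,0],0.3],[[2.4,-4.5,0],[0,0,0],0.3]]'; python3 -m inch '[[[2.4,-4.5,0],[0,0,0],0.3],[[2.7,-4.3,0],[0,0,0],0.3],[[0,0,0],[0,0,0],0.3],[[0,0,0],[0,0,0],0.3]]';python3 - <<'E'
from h import *
go(.43,-.28,.25,85.85)
im,c=snap("wrist","w12")
h,c1=load("w11");p=ray(c1,(281,284),.087);print("cap1",p)
E
```

```text
time: 27.7
position: [0.4876, -0.1959, 0.4029]
tool_rot: [0.114, 3.139, -0.001]
wrist_force: [0.7, -0.3, -0.8]
gripper_width: 0.0557
time: 28.2
position: [0.4314, -0.2787, 0.4027]
tool_rot: [0.115, 3.139, -0.0]
wrist_force: [0.2, 0.1, -0.8]
gripper_width: 0.0557
now [ 0.4314 -0.2787  0.4027] jaw 85.82 tilt 0.02 t 28.2 w 0.0557 F [ 0.2  0.1 -0.8]
shift_before_turn [ 0.13 -0.14 -0.23] turn [-0.     0.003 -0.004] | shift_after_turn [ 0.13 -0.14 -0.23] q6 -0.66
cap1 [ 0.62780304 -0.02482272  0.087     ]
```

View pics/w12.png

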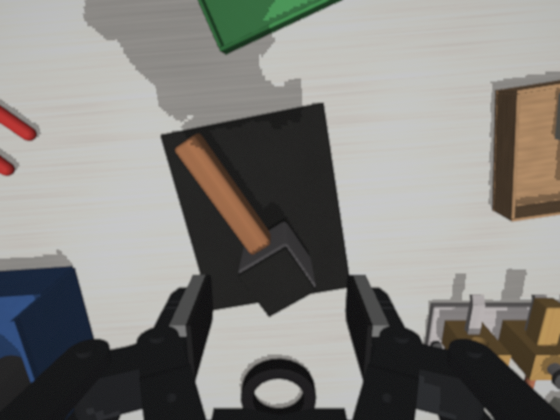

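```bash
python3 - <<'E'
from h import *
im,c=load("w12");hsv=cv2.cvtColor(im,cv2.COLOR_BGR2HSV)
print(hsv[190,222],hsv[150,190])
m=cv2.inRange(hsv,(5,100,110),(18,255,255));m[:,:160]=0;m[:,300:]=0
cs,_=cv2.findContours(m,cv2.RETR_EXTERNAL,cv2.CHAIN_APPROX_NONE);k=max(cs,key=cv2.contourArea)
w=np.array([ray(c,p[0],.061)[:2]*1000 for p in k],np.float32);R=cv2.minAreaRect(w);print(R,cv2.boxPoints(R))
m=cv2.inRange(hsv,(0,0,0),(180,255,55))
for p in((163,135),(324,104),(347,288),(213,308)):print("mat corner",ray(c,p,.004).round(4)[:2])
E
```

```text
[ 12 133 167] [ 12 135 163]
((437.1645202636719, -326.6350402832031), (111.83751678466797, 20.557880401611328), 28.61635398864746) [[ 383.1534  -344.3936 ]
 [ 392.99948 -362.44022]
 [ 491.17563 -308.8765 ]
 [ 481.32956 -290.82986]]
mat corner [ 0.3868 -0.387 ]
mat corner [ 0.3695 -0.232 ]
mat corner [ 0.5659 -0.2137]
mat corner [ 0.5803 -0.3638]
```

```bash
python3 - <<'E'
from h import *
go(.4666,-.3106,.12,118.6)
E
```

```text
now [ 0.4316 -0.2783  0.4027] jaw 85.87 tilt 0.02 t 28.2 w 0.0557 F [ 0.2  0.2 -0.1]
shift_before_turn [-3.71 -2.97 12.77] turn [-0.000e+00  2.000e-03 -4.091e+00] | shift_after_turn [-1.52 -4.51 12.77] q6 -0.66
```

```bash
python3 -m inch '[[[0,0,3],[0,0,-1.02],0.3],[[0,0,3],[0,0,-1.02],0.3],[[0,0,3],[0,0,-1.02],0.3],[[0,0,3],[0,0,-1.03],0.3],[[-1.5,-4.5,0.8],[0,0,0],0.3]]'; python3 -m inch '[[[0,0,0],[0,0,0],0.3],[[0,0,0],[0,0,0],0.3],[[0,0,0],[0,0,0],0.3]]';python3 - <<'E'
from h import *
go(.4666,-.3106,.049,118.6)
im,c=snap("wrist","w13");hsv=cv2.cvtColor(im,cv2.COLOR_BGR2HSV)
m=cv2.inRange(hsv,(5,100,90),(18,255,255))
cs,_=cv2.findContours(m,cv2.RETR_EXTERNAL,cv2.CHAIN_APPROX_NONE);k=max(cs,key=cv2.contourArea)
w=np.array([ray(c,p[0],.061)[:2]*1000 for p in k],np.float32);R=cv2.minAreaRect(w);print(cv2.boundingRect(k),R)
E
```

```text
time: 28.88
position: [0.465, -0.3081, 0.2726]
tool_rot: [0.781, -3.04, -0.008]
wrist_force: [1.0, -1.4, 0.8]
gripper_width: 0.0556
time: 29.25
position: [0.4659, -0.3103, 0.275]
tool_rot: [-0.776, 3.044, -0.0]
wrist_force: [-1.6, 0.1, -0.2]
gripper_width: 0.0553
now [ 0.4659 -0.3103  0.275 ] jaw 118.61 tilt 0.01 t 29.2 w 0.0553 F [-1.6  0.1 -0.2]
shift_before_turn [-0.04 -0.06  7.1 ] turn [-0.001  0.001  0.002] | shift_after_turn [-0.05 -0.06  7.1 ] q6 -1.23
(255, 68, 46, 222) ((437.7583923339844, -327.0249938964844), (113.15690612792969, 21.635009765625), 28.821212768554688)
```

```bash
python3 -m inch '[[[0,0,3.6],[0,0,0],0.3],[[0,0,3.5],[0,0,0],0.3],[[0,0,0],[0,0,0],0.3],[[0,0,0],[0,0,0],-1],[[0,0,0],[0,0,0],-1]]';python3 -m inch '[[[0,0,0],[0,0,0],-1],[[0,0,0],[0,0,0],-1],[[0,0,0],[0,0,0],-1],[[0,0,0],[0,0,0],-1]]'; python3 -m inch '[[[0,0,-1.5],[0,0,0],-1],[[0,0,-4],[0,0,0],-1],[[0,0,-4],[0,0,0],-1],[[0,0,-2],[0,0,0],-1],[[0,0,0],[0,0,0],-1]]';python3 - <<'E'
from h import *
go(.58,-.02,.16,85.85)
im,c=snap("wrist","w14");print(r.get_obs()["ft_torque"])
E
```

```text
time: 29.92
position: [0.4662, -0.3114, 0.2051]
tool_rot: [-0.775, 3.043, -0.003]
wrist_force: [-3.3, 0.5, 10.9]
gripper_width: 0.0213
time: 30.42
position: [0.4663, -0.3114, 0.2052]
tool_rot: [-0.775, 3.043, -0.003]
wrist_force: [-3.1, 1.7, 7.9]
gripper_width: 0.0206
time: 31.05
position: [0.4661, -0.3113, 0.3208]
tool_rot: [-0.775, 3.043, -0.005]
wrist_force: [0.1, 0.1, -3.4]
gripper_width: 0.0207
now [ 0.4661 -0.3113  0.3208] jaw 118.57 tilt 0.2 t 31.1 w 0.0207 F [ 0.1  0.1 -3.4]
shift_before_turn [-23.93  20.14   0.54] turn [-0.021  0.014  4.09 ] | shift_after_turn [-9.25 29.87  0.58] q6 -1.23
[-0.07177133  0.17674947  0.02861601]
```

View pics/w14.png

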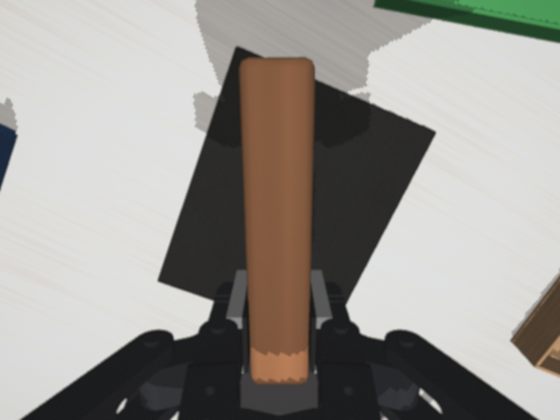

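The mallet is held at the handle and reads 3.4 N. I'll carry it over post 1.

```bash
python3 -m inch '[[[0,0,-0.5],[0,0,0.82],-1],[[0,0,0],[0,0,0.82],-1],[[0,0,0],[0,0,0.82],-1],[[0,0,0],[0,0,0.82],-1],[[0,0,0],[0,0,0.81],-1]]'; python3 -m inch '[[[-1.3,4.2,0],[0,0,0],-1],[[-1.3,4.2,0],[0,0,0],-1],[[-1.3,4.2,0],[0,0,0],-1],[[-1.3,4.2,0],[0,0,0],-1],[[-1.3,4.2,0],[0,0,0],-1]]';python3 -m inch '[[[-1.3,4.2,0],[0,0,0],-1],[[-1.3,4.5,0],[0,0,0],-1],[[0,0,0],[0,0,0],-1],[[0,0,0],[0,0,0],-1]]';python3 - <<'E'
from h import *
go(.5790,-.0218,.156,85.85)
im,c=snap("wrist","w15");o=r.get_obs();T=Ro.from_rotvec(o["tool_rot"]).as_matrix();print(o["ft_torque"])
hsv=cv2.cvtColor(im,cv2.COLOR_BGR2HSV);m=cv2.inRange(hsv,(4,90,60),(18,255,255))
cs,_=cv2.findContours(m[:, 200:360],cv2.RETR_EXTERNAL,cv2.CHAIN_APPROX_NONE);k=max(cs,key=cv2.contourArea);print(cv2.boundingRect(k))
for x in(.091,-.024):
  for zz in(-.012,.012):print(x,zz,proj(c,o["position"]+T@np.array((x,0.011,.1562+zz))).round(1))
s,cs=snap("side","s2");cv2.imwrite("pics/s2c.png",cv2.resize(s[120:260,220:360],None,fx=4,fy=4,interpolation=cv2.INTER_CUBIC))
E
```

```text
time: 31.72
position: [0.4657, -0.3109, 0.3225]
tool_rot: [-0.12, -3.138, -0.002]
wrist_force: [-0.1, -0.1, -2.8]
gripper_width: 0.0212
time: 32.35
position: [0.546, -0.1049, 0.3226]
tool_rot: [-0.114, -3.138, -0.001]
wrist_force: [0.5, -0.9, -3.0]
gripper_width: 0.0207
time: 32.85
position: [0.5779, -0.0216, 0.3228]
tool_rot: [-0.113, -3.138, 0.0]
wrist_force: [0.2, 0.1, -2.0]
gripper_width: 0.0213
now [ 0.5779 -0.0216  0.3228] jaw 85.87 tilt 0.1 t 32.9 w 0.0213 F [ 0.2  0.1 -2. ]
shift_before_turn [-0.11 -0.02  1.18] turn [-0.    -0.012  0.002] | shift_after_turn [-0.11 -0.02  1.18] q6 -0.11
[ 0.01705863  0.1642776  -0.02899241]
(0, 0, 160, 384)
0.091 -0.012 [317.8  49.8]
0.091 0.012 [310.8  56.2]
-0.024 -0.012 [307.5 384.9]
-0.024 0.012 [303.5 343.4]
```

View pics/s2c.png

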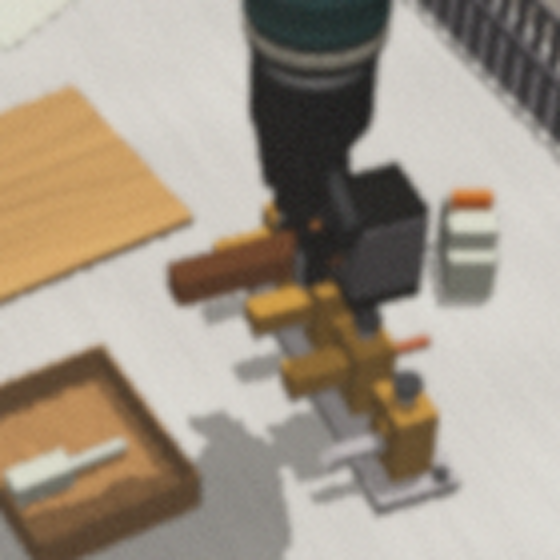

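```bash
python3 -m inch '[[[-0.1,0,2.6],[0,0,0],-1],[[0,0,0],[0,0,0],-1],[[0,0,0],[0,0,0],-1]]'; python3 -m inch '[[[0,0,1],[0,0,0],-1],[[0,0,1.1],[0,0,0],-1]]';python3 -m inch '[[[0,0,0],[0,0,0],-1]]'; python3 - <<'E'
from h import *
go(.5790,-.0218,.1222,85.85)
E
```

```text
time: 33.33
position: [0.5792, -0.0221, 0.2983]
tool_rot: [0.115, 3.139, -0.0]
wrist_force: [0.9, 0.1, -2.3]
gripper_width: 0.021
time: 33.58
position: [0.5795, -0.0218, 0.2768]
tool_rot: [0.114, 3.138, -0.001]
wrist_force: [-2.9, -0.5, 14.9]
gripper_width: 0.0211
time: 33.7
position: [0.5794, -0.0216, 0.2763]
tool_rot: [0.114, 3.139, -0.0]
wrist_force: [0.4, -0.6, -1.5]
gripper_width: 0.0216
now [ 0.5794 -0.0216  0.2763] jaw 85.84 tilt 0.05 t 33.7 w 0.0216 F [ 0.4 -0.6 -1.5]
shift_before_turn [ 0.04 -0.02 -0.09] turn [-0.     0.006 -0.001] | shift_after_turn [ 0.04 -0.02 -0.09] q6 -0.11
```

```bash
python3 -m inch '[[[0,0,-1],[0,0,0],-1],[[0,0,0],[0,0,0],-1],[[0,0,1.2],[0,0,0],-1]]';python3 -m inch '[[[0,0,0],[0,0,0],-1]]';python3 -m inch '[[[0,0,0],[0,0,0],-1]]'; python3 -m inch '[[[0,0,-3],[0,0,0],-1],[[0,0,-2],[0,0,0],-1],[[0,0,0],[0,0,0],-1],[[0,0,0],[0,0,0],-1]]';python3 - <<'E'
from h import *
go(.5836,.042,.167,85.85)
im,c=snap("wrist","w16")
a=cv2.imread("pics/w15.png")
for n,i in(("before",a),("after",im)):
    h=cv2.cvtColor(i,cv2.COLOR_BGR2HSV);m=cv2.inRange(h,(4,100,60),(18,255,255))
    print(n,[np.where(m[:,u])[0][[0,-1]] for u in(270,280,290)],[np.where(m[rr,230:330])[0][[0,-1]]+230 for rr in(100,200,300)])
E
```

```text
time: 34.08
position: [0.5793, -0.0216, 0.2748]
tool_rot: [0.114, 3.138, -0.0]
wrist_force: [-33.1, 2.4, 51.8]
gripper_width: 0.021
time: 34.2
position: [0.5789, -0.0215, 0.2741]
tool_rot: [-0.114, -3.139, -0.0]
wrist_force: [-4.2, 1.4, 4.8]
gripper_width: 0.0214
time: 34.33
position: [0.5789, -0.0215, 0.2741]
tool_rot: [-0.114, -3.139, -0.0]
wrist_force: [-3.2, -0.7, 5.2]
gripper_width: 0.0211
time: 34.83
position: [0.579, -0.0215, 0.3232]
tool_rot: [-0.114, -3.138, -0.0]
wrist_force: [0.5, 0.1, -3.8]
gripper_width: 0.021
now [ 0.579  -0.0215  0.3232] jaw 85.84 tilt 0.09 t 34.8 w 0.021 F [ 0.5  0.1 -3.8]
shift_before_turn [-0.    6.37  0.12] turn [ 0.001 -0.011 -0.001] | shift_after_turn [-0.    6.37  0.12] q6 -0.11
before [array([  0, 383]), array([  0, 383]), array([ 22, 383])] [array([242, 312]), array([245, 310]), array([248, 308])]
after [array([  0, 384]), array([  0, 384]), array([ 23, 384])] [array([244, 313]), array([247, 310]), array([249, 309])]
```

```bash
python3 -m inch '[[[0,3.2,0],[0,0,0],-1],[[0,3.2,0],[0,0,0],-1],[[0,0,2.5],[0,0,0],-1],[[0,0,0],[0,0,0],-1],[[0,0,0],[0,0,0],-1]]'; python3 -m inch '[[[0,0,1],[0,0,0],-1],[[0,0,1.3],[0,0,0],-1]]';python3 -m inch '[[[0,0,0],[0,0,0],-1]]';python3 -m inch '[[[0,0,0],[0,0,0],-1]]'; python3 - <<'E'
from h import *
go(.5836,.042,.119,85.85)
E
```

```text
time: 35.5
position: [0.5839, 0.042, 0.2998]
tool_rot: [-0.115, -3.139, 0.0]
wrist_force: [-0.2, 0.1, -2.1]
gripper_width: 0.0208
time: 35.75
position: [0.5842, 0.042, 0.2765]
tool_rot: [0.115, 3.138, -0.0]
wrist_force: [-0.2, -0.0, 3.1]
gripper_width: 0.021
time: 35.88
position: [0.5838, 0.0421, 0.2757]
tool_rot: [-0.114, -3.139, -0.0]
wrist_force: [0.4, -0.1, -1.6]
gripper_width: 0.021
time: 36.0
position: [0.5837, 0.0422, 0.2765]
tool_rot: [-0.114, -3.139, -0.0]
wrist_force: [-0.1, 0.5, -3.5]
gripper_width: 0.021
now [0.5837 0.0422 0.2765] jaw 85.84 tilt 0.04 t 36.0 w 0.021 F [-0.1  0.5 -3.5]
shift_before_turn [ 0.01 -0.03  0.25] turn [ 0.    -0.005 -0.001] | shift_after_turn [ 0.01 -0.03  0.25] q6 0.01
```

Second, slightly deeper blow until it bottoms, then post 3.

```bash
python3 -m inch '[[[0,0,-1],[0,0,0],-1],[[0,0,0],[0,0,0],-1],[[0,0,1.25],[0,0,0],-1]]';python3 -m inch '[[[0,0,0],[0,0,0],-1]]'; python3 -m inch '[[[0,0,-3],[0,0,0],-1],[[0,0,-2],[0,0,0],-1],[[0,0,0],[0,0,0],-1],[[0,0,0],[0,0,0],-1]]';python3 -m inch '[[[0,3.2,0],[0,0,0],-1],[[0,3.2,0],[0,0,0],-1],[[0,0,2.5],[0,0,0],-1],[[0,0,0],[0,0,0],-1],[[0,0,0],[0,0,0],-1]]'; python3 - <<'E'
from h import *
go(.5883,.1058,.119,85.85)
E
```

```text
time: 36.38
position: [0.5842, 0.0422, 0.2745]
tool_rot: [0.114, 3.138, -0.0]
wrist_force: [-2.3, 0.5, 3.7]
gripper_width: 0.0213
time: 36.5
position: [0.5839, 0.0423, 0.2735]
tool_rot: [0.114, 3.139, 0.0]
wrist_force: [1.1, 0.3, 0.0]
gripper_width: 0.0214
time: 37.0
position: [0.5836, 0.0423, 0.3228]
tool_rot: [-0.114, -3.138, -0.0]
wrist_force: [-0.2, 0.3, -2.7]
gripper_width: 0.0212
time: 37.62
position: [0.5885, 0.1058, 0.2992]
tool_rot: [-0.114, -3.139, 0.0]
wrist_force: [-0.2, 0.5, -2.4]
gripper_width: 0.0214
now [0.5885 0.1058 0.2992] jaw 85.82 tilt 0.03 t 37.6 w 0.0214 F [-0.2  0.5 -2.4]
shift_before_turn [ 0.02 -0.    2.52] turn [-0.001 -0.004 -0.003] | shift_after_turn [ 0.02 -0.    2.52] q6 0.11
```

```bash
python3 -m inch '[[[0,0,1.1],[0,0,0],-1],[[0,0,1.55],[0,0,0],-1]]';python3 -m inch '[[[0,0,0],[0,0,0],-1]]';python3 -m inch '[[[0,0,-1],[0,0,0],-1],[[0,0,0],[0,0,0],-1],[[0,0,1.2],[0,0,0],-1]]';python3 -m inch '[[[0,0,0],[0,0,0],-1]]';python3 -m inch '[[[0,0,-3],[0,0,0],-1],[[0,0,-3],[0,0,0],-1],[[3,0,-3],[0,0,0],-1],[[4,-4,0],[0,0,0],-1],[[4,-4,0],[0,0,0],-1]]';python3 -m inch '[[[4,-3,0],[0,0,0],-1],[[0,0,0],[0,0,0],-1],[[0,0,0],[0,0,0],-1]]'; python3 - <<'E'
from h import *
go(.45,-.28,.19,85.85)
s,cs=snap("side","s3")
t,ct=snap("top","t3")
b=np.array([.9973,-.0731]);y=np.array([.0731,.9973]);O=np.array([.6313,.0064])
for k in range(4):
    p=O+y*(-.096+.064*k);print(k,proj(cs,(*p,.088)).round(1),proj(cs,(*p,.076)).round(1),proj(cs,(*p,.07)).round(1))
cv2.imwrite("pics/s3c.png",cv2.resize(s[160:250,270:345],None,fx=6,fy=6,interpolation=cv2.INTER_CUBIC))
E
```

```text
time: 37.88
position: [0.5888, 0.1059, 0.2726]
tool_rot: [0.115, 3.138, 0.0]
wrist_force: [-12.8, 0.8, 35.7]
gripper_width: 0.0209
time: 38.0
position: [0.5883, 0.1059, 0.2718]
tool_rot: [-0.114, -3.139, 0.0]
wrist_force: [-0.1, -0.4, -1.6]
gripper_width: 0.0209
time: 38.38
position: [0.5888, 0.1061, 0.2708]
tool_rot: [0.114, 3.138, 0.0]
wrist_force: [-19.1, 1.1, 35.5]
gripper_width: 0.0212
time: 38.5
position: [0.5884, 0.1061, 0.27]
tool_rot: [-0.114, -3.14, -0.0]
wrist_force: [-2.5, -0.0, 4.0]
gripper_width: 0.021
time: 39.12
position: [0.4717, 0.0338, 0.3598]
tool_rot: [-0.112, -3.139, 0.0]
wrist_force: [1.0, -1.1, -2.7]
gripper_width: 0.021
time: 39.5
position: [0.4312, 0.0072, 0.3603]
tool_rot: [0.115, 3.139, 0.0]
wrist_force: [0.3, -0.0, -3.4]
gripper_width: 0.0209
now [0.4312 0.0072 0.3603] jaw 85.82 tilt 0.01 t 39.5 w 0.0209 F [ 0.3 -0.  -3.4]
shift_before_turn [ -3.97 -28.51   1.53] turn [ 0.     0.002 -0.004] | shift_after_turn [ -3.96 -28.51   1.53] q6 -0.1
0 [321.8 215. ] [321.4 218.1] [321.3 219.7]
1 [311.6 198.7] [311.3 201.8] [311.2 203.4]
2 [302.1 183.4] [301.9 186.5] [301.8 188.1]
3 [293.1 169. ] [293.  172.1] [292.9 173.7]
```

View pics/s3c.png

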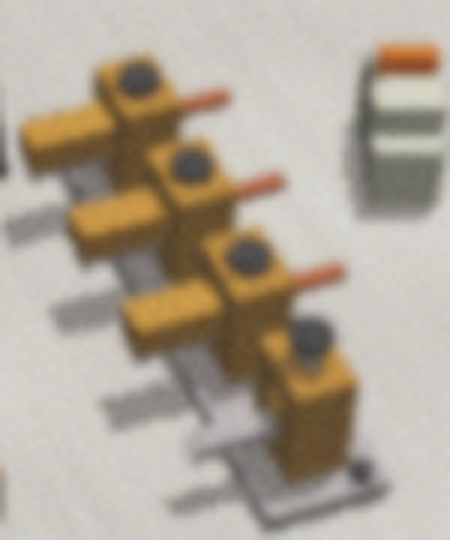

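Caps 1–3 are down and cap 0 (310,338) is up. I'll check how far each moved, using the change from the first side picture, and the mallet's tilt in the grip.

```bash
python3 - <<'E'
from h import *
a=cv2.imread("pics/side0.png");s=cv2.imread("pics/s3.png")
for k,(u,v) in enumerate([(322,217),(312,201),(302,186),(293,171)]):
    o=[]
    for im in(a,s):
        g=cv2.resize(cv2.cvtColor(im,cv2.COLOR_BGR2GRAY)[v-9:v+9,u-7:u+8],None,fx=8,fy=8,interpolation=cv2.INTER_CUBIC)
        n,_,st,ce=cv2.connectedComponentsWithStats((g<75).astype(np.uint8));i=1+np.argmax(st[1:,4]);o.append((ce[i]/8,st[i,1]/8,(st[i,1]+st[i,3])/8,st[i,4]))
    print(k,"dv",(o[1][0]-o[0][0]).round(2),"top edge",o[0][1],o[1][1],"bot",o[0][2],o[1][2],o[0][3],o[1][3])
E
python3 - <<'E'
from h import *
im,c=snap("wrist","w17")
for n in("w15","w17"):
    h=cv2.cvtColor(cv2.imread(f"pics/{n}.png"),cv2.COLOR_BGR2HSV);g=h[:,:,2].astype(int)
    m=cv2.inRange(h,(4,110,60),(18,255,255));print(n,[np.where(m[rr,220:340])[0][[0,-1]]+220 for rr in(100,200,300)],np.where(m[:,280])[0][[-1]],g[44:64:2,280])
E
```

```text
0 dv [-0.35  1.01] top edge 6.375 8.75 bot 12.0 11.375 1516 450
1 dv [-0.73  3.29] top edge 6.0 11.125 bot 11.5 13.0 1345 280
2 dv [-0.67  3.21] top edge 5.875 10.25 bot 11.0 12.625 1202 262
3 dv [-0.06  3.19] top edge 7.375 11.625 bot 11.375 13.5 983 326
w15 [array([242, 312]), array([245, 310]), array([248, 308])] [383] [160 155 154 151 121 115 105  84  96 101]
w17 [array([246, 313]), array([246, 311]), array([249, 309])] [386] [169 168 168 170 160  97  90  96 100 101]
```

```bash
python3 - <<'E'
from h import *
go(.5836,.042,.144,85.85)
E
```

```text
now [0.4316 0.0076 0.3603] jaw 85.89 tilt 0.02 t 39.6 w 0.021 F [-0.1  0.9 -3.5]
shift_before_turn [-14.91   4.52   6.12] turn [ 0.001 -0.002  0.005] | shift_after_turn [-14.91   4.53   6.13] q6 -0.1
```

```bash
python3 -m inch '[[[-5,1.5,0],[0,0,0],-1],[[-5,1.5,0],[0,0,0],-1],[[-4.9,1.5,0],[0,0,0],-1],[[0,0,3],[0,0,0],-1],[[0,0,3.1],[0,0,0],-1]]';python3 -m inch '[[[0,0,0],[0,0,0],-1],[[0,0,0],[0,0,0],-1]]';python3 -m inch '[[[0,0,1.3],[0,0,0],-1],[[0,0,1.5],[0,0,0],-1]]';python3 -m inch '[[[0,0,0],[0,0,0],-1]]';python3 -m inch '[[[0,0,-3],[0,0,0],-1],[[0,0,-3],[0,0,0],-1],[[3,0,-4],[0,0,0],-1],[[4,-4,-1],[0,0,0],-1],[[4,-4,0],[0,0,0],-1]]'
```

```text
time: 40.28
position: [0.5839, 0.0422, 0.2979]
tool_rot: [-0.112, -3.139, -0.0]
wrist_force: [-0.3, 0.2, -3.7]
gripper_width: 0.0212
time: 40.52
position: [0.5833, 0.0416, 0.3005]
tool_rot: [0.113, 3.139, -0.0]
wrist_force: [-0.5, -0.9, -2.2]
gripper_width: 0.021
time: 40.78
position: [0.5829, 0.0413, 0.2713]
tool_rot: [0.114, 3.138, -0.0]
wrist_force: [-0.1, 0.9, -4.3]
gripper_width: 0.0213
time: 40.9
position: [0.5827, 0.0413, 0.2708]
tool_rot: [-0.114, -3.139, -0.0]
wrist_force: [0.5, -0.4, -1.9]
gripper_width: 0.0213
time: 41.52
position: [0.4661, -0.031, 0.3825]
tool_rot: [0.112, 3.138, -0.001]
wrist_force: [1.1, -1.3, -2.6]
gripper_width: 0.0211
```

```bash
python3 - <<'E'
from h import *
go(.44,-.295,.19,85.85)
E
```

```text
now [ 0.4661 -0.031   0.3825] jaw 85.91 tilt 0.1 t 41.5 w 0.0211 F [ 1.1 -1.3 -2.6]
shift_before_turn [  0.73 -26.52   3.76] turn [-0.003  0.012  0.008] | shift_after_turn [  0.69 -26.52   3.75] q6 -0.17
```

```bash
python3 -m inch '[[[-4,4,0],[0,0,0],-1],[[-4,4,1],[0,0,0],-1],[[-3,0,3],[0,0,0],-1],[[0,0,3],[0,0,0],-1],[[0,0,1.2],[0,0,0],-1]]';python3 -m inch '[[[0,0,0],[0,0,0],-1],[[0,0,0],[0,0,0],-1]]';python3 -m inch '[[[0,0,1.4],[0,0,0],-1],[[0,0,1.65],[0,0,0],-1]]';python3 -m inch '[[[0,0,0],[0,0,0],-1]]';python3 -m inch '[[[0,0,-3],[0,0,0],-1],[[0,0,-3],[0,0,0],-1],[[3,0,-4],[0,0,0],-1],[[4,-4,-1],[0,0,0],-1],[[4,-4,0],[0,0,0],-1]]'
```

```text
time: 42.15
position: [0.5824, 0.0414, 0.2981]
tool_rot: [-0.114, -3.137, -0.0]
wrist_force: [0.1, -0.2, -2.3]
gripper_width: 0.021
time: 42.4
position: [0.5829, 0.0412, 0.301]
tool_rot: [0.114, 3.138, -0.0]
wrist_force: [0.3, -0.6, -2.6]
gripper_width: 0.0213
time: 42.65
position: [0.5828, 0.0413, 0.2689]
tool_rot: [0.114, 3.138, -0.0]
wrist_force: [-25.1, -0.1, 43.7]
gripper_width: 0.0212
time: 42.78
position: [0.5825, 0.0413, 0.2684]
tool_rot: [-0.114, -3.139, 0.0]
wrist_force: [0.0, 0.9, -2.4]
gripper_width: 0.0213
time: 43.4
position: [0.4662, -0.031, 0.3798]
tool_rot: [0.112, 3.137, -0.001]
wrist_force: [1.0, -0.8, -4.1]
gripper_width: 0.0208
```

```bash
python3 - <<'E'
from h import *
go(.44,-.295,.19,85.85)
E
```

```text
now [ 0.4662 -0.031   0.3798] jaw 85.91 tilt 0.13 t 43.4 w 0.0208 F [ 1.  -0.8 -4.1]
shift_before_turn [  0.74 -26.52   3.49] turn [-0.004  0.015  0.008] | shift_after_turn [  0.7  -26.52   3.48] q6 -0.17
```

```bash
python3 - <<'E'
from h import *
snap("wrist","w18")
def tilt(n):
    im,c=load(n);h=cv2.cvtColor(im,cv2.COLOR_BGR2HSV);m=cv2.inRange(h,(4,110,60),(18,255,255))
    P=[]
    K=c["camera_matrix"]
    for rr in range(90,250,4):
        e=np.where(m[rr,225:335])[0]
        if len(e)<40: continue
        w=e[-1]-e[0]+1; d=K[0,0]*.022/w; P.append((d,d*(rr-K[1,2])/K[1,1]))
    P=np.array(P); # depth, y_cam
    # tool-frame: x=-.948*y-.319*d ; z=-.319*y+.948*d
    x=-.9478*P[:,1]-.3188*P[:,0]+.0816;z=-.3188*P[:,1]+.9478*P[:,0]+.0308
    f=np.polyfit(x,z,1);print(n,"slope rad",f[0].round(3),"z at grasp",f[1].round(4),"xr",x.min().round(3),x.max().round(3))
for n in("w14","w15","w16","w17","w18"):tilt(n)
E
```

```text
w14 slope rad -0.009 z at grasp 0.1486 xr 0.03 0.08
w15 slope rad -0.015 z at grasp 0.1539 xr 0.029 0.08
w16 slope rad 0.031 z at grasp 0.1537 xr 0.028 0.08
w17 slope rad 0.191 z at grasp 0.1425 xr 0.029 0.08
w18 slope rad 0.088 z at grasp 0.1532 xr 0.026 0.08
```

View pics/w18.png

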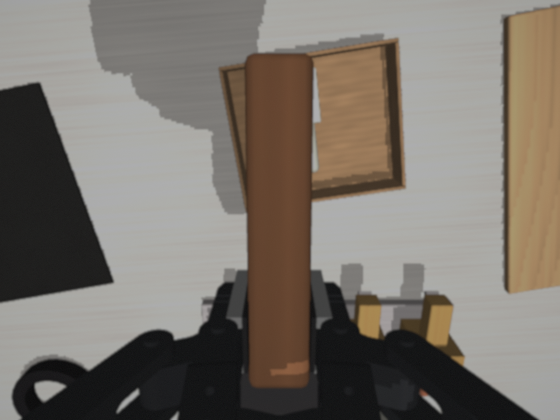

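The handle end now looks lower than at pickup: it is about 64 px wide at row 70, against 74 px before. The mallet has pitched in the grip. I'll carry it over the mat and measure the tilt against a clean background.

```bash
python3 -m inch '[[[0,-4.5,0],[0,0,0],-1],[[0,-4.5,0],[0,0,0],-1],[[0,-4.5,0],[0,0,0],-1],[[0,-4.5,0],[0,0,0],-1],[[0,-4.5,0],[0,0,0],-1]]';python3 -m inch '[[[-0.8,-4.2,0],[0,0,0],-1],[[0,0,0],[0,0,0],-1],[[0,0,0],[0,0,0],-1]]'; cat > tilt.py <<'E'
from h import *
def tilt(n):
    im,c=load(n);h=cv2.cvtColor(im,cv2.COLOR_BGR2HSV);m=cv2.inRange(h,(4,110,50),(18,255,255));K=c["camera_matrix"];P=[]
    for rr in range(80,370,6):
        e=np.where(m[rr,225:335])[0]
        if len(e)<50: continue
        w=e[-1]-e[0]+1; d=K[0,0]*.022/w; y=d*(rr-K[1,2])/K[1,1]
        P.append((-.9478*y-.3188*d+.0816,-.3188*y+.9478*d+.0308,w,rr))
    P=np.array(P);f=np.polyfit(P[:,0],P[:,1],1);print(n,"slope",f[0].round(3),"top z at grasp",f[1].round(4),P[::8].round(3).tolist())
E
python3 - <<'E'
from tilt import *
snap("wrist","w19");tilt("w14");tilt("w19")
go(.455,-.2935,.15,85.85)
E
```

```text
time: 44.08
position: [0.4506, -0.2564, 0.379]
tool_rot: [0.114, 3.139, -0.0]
wrist_force: [-0.2, -0.1, -2.5]
gripper_width: 0.0211
time: 44.45
position: [0.4558, -0.2971, 0.3788]
tool_rot: [-0.114, -3.139, -0.001]
wrist_force: [0.1, 0.0, -3.4]
gripper_width: 0.0211
w14 slope -0.003 top z at grasp 0.1483 [[0.083, 0.148, 75.0, 80.0], [0.069, 0.147, 73.0, 128.0], [0.055, 0.147, 70.0, 176.0], [0.039, 0.147, 67.0, 224.0], [0.019, 0.151, 62.0, 272.0], [0.0, 0.15, 60.0, 320.0], [-0.022, 0.15, 57.0, 368.0]]
w19 slope 0.182 top z at grasp 0.146 [[0.083, 0.165, 66.0, 80.0], [0.068, 0.157, 67.0, 128.0], [0.053, 0.154, 66.0, 176.0], [0.037, 0.153, 64.0, 224.0], [0.018, 0.153, 61.0, 272.0], [0.003, 0.146, 62.0, 320.0], [-0.015, 0.142, 61.0, 368.0]]
now [ 0.4558 -0.2967  0.379 ] jaw 85.87 tilt 0.02 t 44.5 w 0.021 F [-0.5 -0.6 -3.4]
shift_before_turn [0.1  0.31 7.4 ] turn [ 0.002 -0.001  0.002] | shift_after_turn [0.1  0.31 7.4 ] q6 -0.65
```

```bash
python3 -m inch '[[[0,0,0],[0,0.65,0],-1],[[0,0,0],[0,0.65,0],-1],[[0,0,0],[0,0,0],-1],[[0,0,0],[0,0,0],-1]]'; cat >> h.py <<'E'
def keep(x,y,z):
    o=r.get_obs();M=Ro.from_rotvec(o["tool_rot"]).as_matrix();g=o["position"]+M[:,2]*.155
    print("grasp",g.round(4),"axis",M[:,2].round(3),"F",o["wrist_force"].round(1),"t",round(o["time"],1)); print("shift",(M.T@(np.array([x,y,z])-g)*100).round(2),"down 1cm =",(M.T@[0,0,-1]).round(3))
E
python3 - <<'E'
from h import *
keep(.455,-.2935,.08)
E
```

```text
time: 45.0
position: [0.4561, -0.2969, 0.3792]
tool_rot: [-0.106, -2.961, -0.009]
wrist_force: [0.2, 0.2, -2.5]
gripper_width: 0.021
grasp [ 0.4285 -0.2949  0.2267] axis [-0.178  0.013 -0.984] F [ 0.2  0.2 -2.5] t 45.0
shift [-5.2   0.33 13.97] down 1cm = [-0.178  0.     0.984]
```

```bash
python3 -m inch '[[[-1.3,0.1,3.5],[0,0,0],-1],[[-1.3,0.1,3.5],[0,0,0],-1],[[-1.3,0.1,3.5],[0,0,0],-1],[[-1.3,0,3.4],[0,0,0],-1],[[0,0,0],[0,0,0],-1]]';python3 -m inch '[[[0,0,0],[0,0,0],-1],[[-0.32,0,1.77],[0,0,0],-1],[[0,0,0],[0,0,0],-1],[[0,0,0],[0,0,0],-1]]'
python3 - <<'E'
from h import *
keep(.455,-.2935,.052)
E
```

```text
time: 45.62
position: [0.4816, -0.2956, 0.2317]
tool_rot: [-0.107, -2.957, -0.013]
wrist_force: [-0.5, -0.2, -2.1]
gripper_width: 0.021
time: 46.12
position: [0.4822, -0.2965, 0.2164]
tool_rot: [-0.108, -2.96, -0.008]
wrist_force: [0.5, -0.3, -3.2]
gripper_width: 0.0209
grasp [ 0.4545 -0.2946  0.0639] axis [-0.179  0.012 -0.984] F [ 0.5 -0.3 -3.2] t 46.1
shift [-0.25  0.12  1.17] down 1cm = [-0.179  0.001  0.984]
```

Now creeping down in small steps, watching the force.

```bash
for i in 1; do :; done; python3 -m inch '[[[-0.11,0,0.6],[0,0,0],-1],[[0,0,0],[0,0,0],-1],[[0,0,0],[0,0,0],-1]]'; python3 -m inch '[[[-0.05,0,0.25],[0,0,0],-1],[[0,0,0],[0,0,0],-1]]'; python3 -m inch '[[[-0.04,0,0.2],[0,0,0],-1],[[0,0,0],[0,0,0],-1]]';python3 - <<'E'
from h import *
keep(.455,-.2935,.052)
E
```

```text
time: 46.5
position: [0.4821, -0.2963, 0.209]
tool_rot: [-0.107, -2.958, -0.01]
wrist_force: [0.0, -0.1, -3.2]
gripper_width: 0.0209
time: 46.75
position: [0.4821, -0.2962, 0.2062]
tool_rot: [-0.107, -2.958, -0.01]
wrist_force: [0.2, 0.3, -3.6]
gripper_width: 0.0211
time: 47.0
position: [0.4821, -0.2962, 0.2042]
tool_rot: [-0.107, -2.958, -0.01]
wrist_force: [-0.3, -0.4, -3.0]
gripper_width: 0.0208
grasp [ 0.4542 -0.2942  0.0517] axis [-0.18   0.013 -0.984] F [-0.3 -0.4 -3. ] t 47.0
shift [-0.07  0.07 -0.04] down 1cm = [-0.181 -0.     0.984]
```

```bash
python3 -m inch '[[[-0.03,0,0.15],[0,0,0],-1],[[0,0,0],[0,0,0],-1]]'; python3 -m inch '[[[-0.03,0,0.15],[0,0,0],-1],[[0,0,0],[0,0,0],-1]]'; python3 -m inch '[[[-0.03,0,0.15],[0,0,0],-1],[[0,0,0],[0,0,0],-1]]'
```

```text
time: 47.25
position: [0.4822, -0.2963, 0.2027]
tool_rot: [-0.107, -2.958, -0.01]
wrist_force: [0.2, 0.3, -2.9]
gripper_width: 0.0209
time: 47.5
position: [0.4822, -0.2962, 0.2012]
tool_rot: [-0.107, -2.958, -0.01]
wrist_force: [-0.1, 0.8, -4.1]
gripper_width: 0.021
time: 47.75
position: [0.482, -0.2962, 0.2004]
tool_rot: [-0.107, -2.958, -0.009]
wrist_force: [-5.8, 0.4, 8.6]
gripper_width: 0.0209
```

```bash
python3 -m inch '[[[0,0,0],[0,0,0],0],[[0,0,0],[0,0,0],0],[[0,0,0],[0,0,0],0.2],[[0,0,0],[0,0,0],0.2]]'; python3 -m inch '[[[0.3,0,-1.5],[0,0,0],0.2],[[0.7,0,-4],[0,0,0],0.2],[[0.9,0,-5],[0,0,0],0.2],[[0.9,0,-5],[0,0,0],0.2],[[0,0,-3],[0,-0.65,0],0.2]]';python3 -m inch '[[[3,0,-2],[0,-0.65,0],0.2],[[5,0,0],[0,0,0],0.2],[[0,0,0],[0,0,0],0.2],[[0,0,0],[0,0,0],0.2]]'
python3 - <<'E'
from h import *
im,c=snap("wrist","w20");snap("side","s20");t,ct=snap("top","t20")
go(.42,-.28,.25,85.85)
for n in("w20","t20"):
    im,c=load(n);h=cv2.cvtColor(im,cv2.COLOR_BGR2HSV);m=cv2.inRange(h,(4,110,80),(18,255,255))
    for k in cv2.findContours(m,cv2.RETR_EXTERNAL,cv2.CHAIN_APPROX_NONE)[0]:
        if cv2.contourArea(k)<250:continue
        w=np.array([ray(c,p[0],.061)[:2]*1000 for p in k],np.float32);R=cv2.minAreaRect(w)
        if 12<min(R[1])<30 and max(R[1])>80: print(n,cv2.boundingRect(k),R)
    print(n,"expected head top",proj(c,(.505,-.297,.082)))
E
```

```text
time: 48.25
position: [0.4823, -0.2963, 0.1997]
tool_rot: [-0.107, -2.958, -0.01]
wrist_force: [-0.9, 0.4, -0.1]
gripper_width: 0.0513
time: 48.88
position: [0.4882, -0.2966, 0.39]
tool_rot: [-0.111, -3.052, -0.003]
wrist_force: [-0.4, -0.2, -0.2]
gripper_width: 0.0513
time: 49.38
position: [0.4103, -0.2911, 0.4103]
tool_rot: [0.114, 3.139, -0.001]
wrist_force: [-0.5, 0.2, -0.4]
gripper_width: 0.0513
now [ 0.4109 -0.2911  0.4094] jaw 85.88 tilt 0.0 t 49.5 w 0.0514 F [ 0.3 -0.1 -0.4]
shift_before_turn [-0.82  1.18  0.44] turn [ 0.001 -0.     0.003] | shift_after_turn [-0.82  1.18  0.44] q6 -0.71
w20 (275, 158, 30, 121) ((444.76220703125, -285.1293640136719), (21.972042083740234, 114.00379180908203), 83.60987854003906)
w20 expected head top [280.45818223 293.57741987]
t20 (394, 222, 13, 53) ((444.2864685058594, -285.37384033203125), (21.627098083496094, 112.86418151855469), 83.55376434326172)
t20 expected head top [406.31598469 218.12230055]
```

```bash
python3 -m inch '[[[0,0,0],[0,0,0],0.2],[[0,0,0],[0,0,0],0.2]]'; python3 - <<'E'
from h import *
snap("wrist","w21")
for n in("w20","w21"):
    im,c=load(n);h=cv2.cvtColor(im,cv2.COLOR_BGR2HSV);m=cv2.inRange(h,(4,110,80),(18,255,255));K=c["camera_matrix"];P=[]
    ro=list(range(164,276,4))
    for rr in ro:
        e=np.where(m[rr,260:320])[0];uL,uR=e[0]+260-.5,e[-1]+260+.5
        d=K[0,0]*.022/(uR-uL);P.append((-c["R"].T@c["t"]+c["R"].T@(d*np.linalg.inv(K)@[(uL+uR)/2,rr,1])))
    P=np.array(P);f=np.polyfit(P[:,0],P[:,2],1);print(n,"handle-top slope",f[0].round(3),"mean z",P[:,2].mean().round(4),m.sum()//255)
    # head dark top: mask over mat hard; report V profile across head
    g=h[:,:,2];print([int(v) for v in g[280:340:4,290]],"head top pred",proj(c,(.527,-.294,.082)).round(0))
# changes from start in top view: breaker, tape, posts
a=cv2.imread("pics/top0.png");b=cv2.imread("pics/t20.png")
for nm,(x0,y0,x1,y1) in dict(breaker=(215,90,265,130),tape=(370,115,422,165),carton=(230,228,305,296)).items():
    print(nm,"mean abs diff",cv2.absdiff(a,b)[y0:y1,x0:x1].mean().round(1))
w=[(k[0],k[1][4]) for k in blobs(b,(0,0,150),(180,40,255),20) if 232<k[0][0]<303 and 232<k[0][1]<292];print("plug",w)
print("shank tips",[(k[0],k[1][4]) for k in blobs(b,(0,110,60),(12,255,255),4) if 200<k[0][0]<330 and 130<k[0][1]<200])
E
```

```text
time: 49.78
position: [0.4105, -0.291, 0.4092]
tool_rot: [-0.113, -3.139, -0.001]
wrist_force: [-0.7, -0.4, -0.4]
gripper_width: 0.0512
w20 handle-top slope -0.027 mean z 0.0596 4328
[63, 56, 73, 30, 38, 37, 37, 36, 37, 38, 37, 37, 37, 38, 35] head top pred [285. 315.]
w21 handle-top slope -0.005 mean z 0.0595 4306
[75, 56, 66, 41, 38, 38, 37, 36, 35, 36, 38, 35, 38, 37, 36] head top pred [285. 315.]
breaker mean abs diff 11.7
tape mean abs diff 10.4
carton mean abs diff 12.0
plug [(array([269.2, 269. ]), np.int32(179))]
shank tips [(array([222.1, 147.5]), np.int32(36)), (array([250.7, 149.9]), np.int32(42)), (array([279.4, 151.1]), np.int32(39))]
```

```bash
python3 - <<'E'
from h import *
a=cv2.imread("pics/top0.png");b,c=load("t20")
for im in(a,b):
    print("breaker orange",[k[0] for k in blobs(im,(5,120,80),(32,255,255),10) if 220<k[0][0]<250 and 90<k[0][1]<120],"tape",[k[0] for k in blobs(im,(0,0,0),(180,255,60),300) if 375<k[0][0]<420 and 115<k[0][1]<165])
print("noise ref (bench)",cv2.absdiff(a,b)[60:85,250:310].mean())
h=cv2.inRange(cv2.cvtColor(b,cv2.COLOR_BGR2HSV),(0,110,60),(12,255,255))
y=np.array([.0731,.9973]);bb=np.array([.9973,-.0731]);O=np.array([.6313,.0064])
for k,u in((1,279.4),(2,250.7),(3,222.1)):
    rows=np.where(h[135:165,int(u)-4:int(u)+5].any(1))[0]+135
    print(k,"tip",ray(c,(u,rows[0]),.047)[:2].round(4),"exit",(O+y*(-.096+.064*k)+bb*.051).round(4))
print("plug",ray(c,(269.2,269),.013).round(4),r.get_obs()["time"])
E
```

```text
breaker orange [array([235.3, 104.2])] tape [array([395.4, 140.1])]
breaker orange [array([235.3, 104.3])] tape [array([395.5, 140.1])]
noise ref (bench) 12.928
1 tip [ 0.6768 -0.0297] exit [ 0.6798 -0.0292]
2 tip [0.6822 0.0346] exit [0.6845 0.0346]
3 tip [0.6875 0.0987] exit [0.6892 0.0984]
plug [ 0.4041 -0.0034  0.013 ] 49.825
```

All checks pass, so I'm handing in.

```bash
python3 -c "from workcell import r; print(r.sign_off())"
```

```text
the job is handed in; nothing more can be done
None
```

The job is handed in after about 50 s of robot time. Sign-off gives no verdict, so the results below rest on my own last checks.

**What I did:** I dropped the one plug present (from post 0) in the carton and pushed the three studs home in posts 3, 2 and 1. I then struck pins 1–3 down with the mallet and left empty post 0's pin up. The mallet is back on the mat.

**Last checks:**
- **Plug:** in the carton, at about (0.404, −0.003) m.
- **Studs:** the tips measure 2–3 mm from their exit points.
- **Pins:** caps 1–3 all dropped about 3.2 px in the side view, where a full 12 mm stroke is about 3.1 px. The last blow on each bottomed out at 35–52 N.
- **Bystanders:** breaker and tape centroids moved no more than 0.1 px in the top view.
- **Mallet:** handle level (slope −0.005 to −0.03 rad), no movement between two looks, head axis about 50 mm from the mat centre and within limits.

**What disagreed:**
- **Pin 2:** it took four blows, because the early ones gave no clear sign of bottoming.
- **Pin 0:** it showed about 1 px of apparent shift. I put that down to lighting in the mask, since the picture showed it up and nothing had touched it.
- **Mallet grip:** it pitched about 0.18 rad in the grip during the blows, so I tilted the tool to set it down level.
- **Mallet position:** the head ended about 2 cm further forward than I aimed. It may have been knocked or slid on release; it is still on the mat.

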